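# Blend fresh indicator beads into the drying-bead tub

## Task

Recharge the drying beads: first slide the blue tub along the bench until it sits square and flush in the corner of the aluminium fence, then put every loose orange bead in with the white ones. Then take the stirrer from its stand and, starting at the far side of the tub, stir well out from the middle and close to the floor through the beads, at least two full turns anticlockwise as seen from above. Hang the stirrer back in its stand, with all beads in the tub and the tub still flush in the corner, and leave the jars, cup, vial and marker standing round the work in their places.

Things in the scene. Friction and masses are not known exactly. Their poses are not given: they have to be found in the camera images.
- fence_corner (a point): aluminium corner fence fixed on the bench: two bars 14 mm thick, 24 mm high at a right angle. This point is the inner corner at bench level; x points away through the far bar, y to the left through the left bar. The far bar's inner face is x = 0 (170 mm long to -y), the left bar's is y = 0 (170 mm long to -x). The tub belongs at -x, -y of the corner
- tub: blue square open tub, 136 x 136 mm, 55 mm high, walls and floor 6 mm thick, eight-sided inside (124 mm across flats), about 0.95 kg, slides on the bench on its rubber underside (a push of about 8 N); five white beads in it. Origin: middle of its underside; x, y square to its sides. Flush, its axes point as the fence's, its +x side on the far bar, its +y side on the left bar
- tub_floor (a point): middle of the tub's inner floor, 6 mm above its underside; axes as the tub's: +x far, +y left, -x near, -y right
- tub_diag (a point): the same point as tub_floor, turned by 45 degrees (x between the tub's +x and +y): it marks the borders between the far, left, near and right quarters
- tub_corner (a point): the tub's far left outer corner at its underside (tub x = +68, y = +68 mm); it meets the fence's inner corner when flush
- stirrer_grip (a point): middle of the stirrer's green rubber grip, a square bar 22 x 22 mm, 50 mm tall, sides along the point's x and y; 30 mm above the collar's underside. The stirrer, 135 mm long, 0.16 kg, hangs upright: grip on top, black collar 44 mm across and 5 mm thick, 10 mm steel stem, polished bulb 22 mm thick and 40 mm long with a round end
- stirrer_tip (a point): round lower end of the stirrer's bulb, 110 mm below the middle of the grip
- stirrer_collar (a point): centre of the underside of the stirrer's collar, 80 mm above the tip; it rests on the fork
- stirrer: the stirrer; origin at its tip, z along it, up
- fork (a point): fixed stirrer stand with a level steel fork: middle of its slot, at the fork's top, 92 mm above the bench. Slot 30 mm wide along y between two 14 mm prongs, open to -x (prongs end at x = -26 mm, slot closed at +29 mm); a post below it at x = +46 mm. The stirrer hangs stem in slot, collar on both prongs, tip 12 mm above the bench, and comes out to -x once lifted a little, or straight up (4 mm to spare a side)
- orange0_c (a point): chunky glazed orange bead, a barrel 22 mm across and 16 mm tall, flat ends, 20 g; point at its centre; own z along the barrel's axis (it stands on a flat end); loose on the thin black mat (3 mm thick) at the start, may be absent
- orange1_c (a point): chunky glazed orange bead, a barrel 22 mm across and 16 mm tall, flat ends, 20 g; point at its centre; own z along the barrel's axis (it stands on a flat end); loose on the thin black mat (3 mm thick) at the start, may be absent
- orange2_c (a point): chunky glazed orange bead, a barrel 22 mm across and 16 mm tall, flat ends, 20 g; point at its centre; own z along the barrel's axis (it stands on a flat end); loose on the thin black mat (3 mm thick) at the start, may be absent
- orange3_c (a point): chunky glazed orange bead, a barrel 22 mm across and 16 mm tall, flat ends, 20 g; point at its centre; own z along the barrel's axis (it stands on a flat end); loose on the thin black mat (3 mm thick) at the start, may be absent
- white0_c (a point): chunky glazed white bead, a barrel 22 mm across and 16 mm tall, flat ends, 20 g; point at its centre; own z along the barrel's axis (it stands on a flat end); in the tub
- white1_c (a point): chunky glazed white bead, a barrel 22 mm across and 16 mm tall, flat ends, 20 g; point at its centre; own z along the barrel's axis (it stands on a flat end); in the tub
- white2_c (a point): chunky glazed white bead, a barrel 22 mm across and 16 mm tall, flat ends, 20 g; point at its centre; own z along the barrel's axis (it stands on a flat end); in the tub
- white3_c (a point): chunky glazed white bead, a barrel 22 mm across and 16 mm tall, flat ends, 20 g; point at its centre; own z along the barrel's axis (it stands on a flat end); in the tub
- white4_c (a point): chunky glazed white bead, a barrel 22 mm across and 16 mm tall, flat ends, 20 g; point at its centre; own z along the barrel's axis (it stands on a flat end); in the tub
- jar_by: red-lidded specimen jar, 66 mm across, 84 tall; bystander, origin at the middle of its underside
- vial_by: small red-lidded vial, 46 mm across, 73 tall; bystander, origin at the middle of its underside
- cup_by: white and blue snap-lid cup, 72 mm across, 82 tall; bystander, origin at the middle of its underside
- jar_by2: red-lidded specimen jar, 66 mm across, 84 tall; bystander, origin at the middle of its underside
- marker_by: marker pen, 136 mm long, lying on the bench; bystander
There are look-alikes about, which are no part of the job. What is shaped like the stirrer but purple or red is not meant.

How it is judged:
On the way, in this order (a step that is already met when the one before it is completed fails the run):
1. the tub stands square and flush in the corner of the fence (x of tub_corner in the frame of fence_corner above -0.004 m and y of tub_corner in the frame of fence_corner above -0.004 m and angle between the x axis of tub and the x axis of fence_corner, either way round below 0.05 rad), for 0.3 s.
2. every orange bead is in the tub (x of orange0_c in the frame of tub_floor between -0.062 and 0.062 m and y of orange0_c in the frame of tub_floor between -0.062 and 0.062 m and z of orange0_c in the frame of tub_floor between -0.003 and 0.047 m and x of orange1_c in the frame of tub_floor between -0.062 and 0.062 m and y of orange1_c in the frame of tub_floor between -0.062 and 0.062 m and z of orange1_c in the frame of tub_floor between -0.003 and 0.047 m and x of orange2_c in the frame of tub_floor between -0.062 and 0.062 m and y of orange2_c in the frame of tub_floor between -0.062 and 0.062 m and z of orange2_c in the frame of tub_floor between -0.003 and 0.047 m and x of orange3_c in the frame of tub_floor between -0.062 and 0.062 m and y of orange3_c in the frame of tub_floor between -0.062 and 0.062 m and z of orange3_c in the frame of tub_floor between -0.003 and 0.047 m), for 0.2 s.
3. first turn: the stirrer's tip passes through the far quarter of the tub (tub axes), at least 12 mm from its middle and no more than 18 mm above its floor, moving beads (x of stirrer_tip in the frame of tub_diag above 0.002 m and y of stirrer_tip in the frame of tub_diag below -0.002 m and horizontal distance between stirrer_tip and tub_diag above 0.012 m and z of stirrer_tip in the frame of tub_diag below 0.018 m and linear speed of any of white0, white1, white2, white3, white4, orange0, orange1, orange2, orange3 above 0.006 m/s), for 0.03 s.
4. first turn: the stirrer's tip passes through the left quarter of the tub (tub axes), at least 12 mm from its middle and no more than 18 mm above its floor (x of stirrer_tip in the frame of tub_diag above 0.002 m and y of stirrer_tip in the frame of tub_diag above 0.002 m and horizontal distance between stirrer_tip and tub_diag above 0.012 m and z of stirrer_tip in the frame of tub_diag below 0.018 m), for 0.03 s.
5. first turn: the stirrer's tip passes through the near quarter of the tub (tub axes), at least 12 mm from its middle and no more than 18 mm above its floor (x of stirrer_tip in the frame of tub_diag below -0.002 m and y of stirrer_tip in the frame of tub_diag above 0.002 m and horizontal distance between stirrer_tip and tub_diag above 0.012 m and z of stirrer_tip in the frame of tub_diag below 0.018 m), for 0.03 s.
6. first turn: the stirrer's tip passes through the right quarter of the tub (tub axes), at least 12 mm from its middle and no more than 18 mm above its floor (x of stirrer_tip in the frame of tub_diag below -0.002 m and y of stirrer_tip in the frame of tub_diag below -0.002 m and horizontal distance between stirrer_tip and tub_diag above 0.012 m and z of stirrer_tip in the frame of tub_diag below 0.018 m), for 0.03 s.
7. second turn: the stirrer's tip passes through the far quarter of the tub (tub axes), at least 12 mm from its middle and no more than 18 mm above its floor (x of stirrer_tip in the frame of tub_diag above 0.002 m and y of stirrer_tip in the frame of tub_diag below -0.002 m and horizontal distance between stirrer_tip and tub_diag above 0.012 m and z of stirrer_tip in the frame of tub_diag below 0.018 m), for 0.03 s.
8. second turn: the stirrer's tip passes through the left quarter of the tub (tub axes), at least 12 mm from its middle and no more than 18 mm above its floor (all of step 4), for 0.03 s.
9. second turn: the stirrer's tip passes through the near quarter of the tub (tub axes), at least 12 mm from its middle and no more than 18 mm above its floor (all of step 5), for 0.03 s.
10. second turn: the stirrer's tip passes through the right quarter of the tub (tub axes), at least 12 mm from its middle and no more than 18 mm above its floor (all of step 6), for 0.03 s.
At the end, for the whole second after the job is handed in: Tub corner within 4 mm of the fence corner along both bars, square within 0.05 rad; all beads in the tub below its rim; stirrer hanging in the fork (collar within 12 mm of the slot's middle, 5 mm of the fork's top), upright within 0.15 rad; tub and stirrer at rest (all of step 1 and all of step 2 and x of white0_c in the frame of tub_floor between -0.062 and 0.062 m and y of white0_c in the frame of tub_floor between -0.062 and 0.062 m and z of white0_c in the frame of tub_floor between -0.003 and 0.047 m and x of white1_c in the frame of tub_floor between -0.062 and 0.062 m and y of white1_c in the frame of tub_floor between -0.062 and 0.062 m and z of white1_c in the frame of tub_floor between -0.003 and 0.047 m and x of white2_c in the frame of tub_floor between -0.062 and 0.062 m and y of white2_c in the frame of tub_floor between -0.062 and 0.062 m and z of white2_c in the frame of tub_floor between -0.003 and 0.047 m and x of white3_c in the frame of tub_floor between -0.062 and 0.062 m and y of white3_c in the frame of tub_floor between -0.062 and 0.062 m and z of white3_c in the frame of tub_floor between -0.003 and 0.047 m and x of white4_c in the frame of tub_floor between -0.062 and 0.062 m and y of white4_c in the frame of tub_floor between -0.062 and 0.062 m and z of white4_c in the frame of tub_floor between -0.003 and 0.047 m and horizontal distance between stirrer_collar and fork below 0.012 m and z of stirrer_collar in the frame of fork between -0.005 and 0.005 m and angle between stirrer's own z axis and vertical below 0.15 rad and linear speed of stirrer below 0.03 m/s and linear speed of tub below 0.02 m/s); the robot touches nothing.
It fails at once if a bystander (jar, vial, cup or marker) is pushed more than 30 mm from its place (distance of any of jar_by, vial_by, cup_by, jar_by2, marker_by from where it was at the start of the episode above 0.03 m).
It fails at once if a jar, vial or cup is tipped over (angle between any of jar_by, vial_by, cup_by, jar_by2's own z axis and vertical above 0.6 rad).
Of orange0, orange1, orange2, orange3 only 2 to 4 are there at a start; the rules pass over those that are not, and their reading is None.
At some moment in a run one of orange0, orange1, orange2, orange3, tub may be knocked a few centimetres aside while the robot is not near it.
It also fails if it takes over 210 s, if anything falls off the work surface, if the arm or the gripper's body presses on something with over 40 N, if the wrist force passes 120 N, or if a joint passes its speed limit or range.

## Robot

A 6-joint arm with a two-finger parallel gripper is mounted at the origin on a cart in front of the work surface, level with it; the furniture and walls round the work are solid. World frame = base frame: x ahead of the robot, y to its left, z up, the work surface at z = 0. Lengths are in m, angles in rad, forces in N, time in s.
With the tool pointing down it reaches from about 0.425 to 0.95 m from the base axis. Payload 3.5 kg.
Tool frame: the origin (TCP) lies at the very end of the fingers, on their centre line; the grasp point (between the pads) lies 19 mm behind it; z points along the fingers, y is the line along which they close (so a half turn about z gives the same grasp; the last joint's range is limited). The gripper opens to 85 mm and grips with 20 to 120 N. Pads are 22 mm wide; open, the fingers measure 114 mm over their backs; the gripper's body (76 mm by 85 mm) begins 54 mm behind the grasp point. The pads swing forward as they close: fully open they stand 13 mm farther back than shut.
Start: joints at [0.996, 0.286, 1.577, -0, 1.279, -0.15], TCP at [0.278, 0.615, 0.231] pointing down, gripper open.
Joint ranges: [-2.77, 2.77], [-0.9, 2.22], [0.21, 2.48], [-1.53, 4.67], [0.24, 2.81], [-2.84, 2.84]. Speed limits (rad/s): [2.79, 2.79, 3.14, 3.14, 3.14, 3.14].

## Interface

Orientations are given as a unit quaternion [x, y, z, w].
In Python, from plant import ctrl gives the robot as it stands.
- The arm moves only by the tool carry_out, never from a script. Its argument "deltas" is one flat list of numbers, 6 for each row, row after row: the shift along the tool's x, y, z in m, then the turn, a rotation vector about the tool's x, y, z in rad. A call has 1 to 5 rows; each row is the pose to reach, as a shift and turn from the pose commanded when the call began, along the tool's axes at that moment; what a row does not reach only later rows make up. A row lasts 1/8 s, in which the tool goes at most 62.5 mm and 10.7 degrees, less where a joint would pass 70% of its speed; a pose out of reach is approached as far as the arm can. A call with a gripper value outside its range is refused whole. "grip" is the opening in per cent of the stroke, from 0 (shut) to 100 (fully open), set as the call begins (left out, the last holds). The fingers move at their own pace and stop on an object; "grip_force" is the grip in N (left out, the last holds). Time passes only in rows, so rows that repeat a pose let the fingers close. It gives the time, the measured TCP pose, the force, the opening and the grip force at its end, in the units of the state.
- ctrl.get_state(): the state, without advancing time (a new reading comes with each control period).
- ctrl.read_camera(name): name is "scene" or "side" or "wrist"; returns (picture, depth): 420x560x3 uint8, red, green, blue; 420x560 float32, m along the optical axis (not along the pixel's ray), 0 where there is no reading.
- ctrl.camera_model(name): a dict with "intrinsics" (3x3 intrinsics, pixels), "extrinsics" (4x4, takes a point from world to camera coordinates); the wrist camera has in their place "hand_eye" (4x4, takes a point from camera to tool coordinates, whose origin is the TCP and whose axes are the flange's). Camera axes: x right, y down, z forward; pixel columns grow to the right and rows downward; lengths in m; the calibration is good to about 2 mm. The wrist camera is an equidistant fisheye: a pixel r from the principal point sees the ray r / f radians off the axis. A picture is of the moment at which its call begins: read the wrist's pose just before it. camera_model takes no time and is no camera call.
- ctrl.sign_off(): hands the job in; it is judged then, once.
Trained networks look in the newest picture that a camera, given by its name, has taken for a name from the list of things; names that differ only in an ending like _2 or _b are one class to them, and where a whole thing is asked for, a point or a joint stands for the part that bears it (a point fixed in the world has none). Each returns a list of dicts, best first, with "score" (0 to 1); they miss things now and then, are a little off and sometimes report something else, mostly with a low value. They report only what shows in the picture. A call takes as long as a camera call. They do not tell look-alikes from the thing itself.
- ctrl.find_in(camera, query): "uv" ([column, row] in pixels, amid what is visible of it).
The state is a dict: "time": time; "qpos": joint angles; "dq": joint speeds; "joint_efforts": joint torques, N m; "eef_pos": TCP position; "tcp_rot": TCP orientation; "contact_force": force on the tool from outside, world axes, zero at the start; "wrist_torque": the same for the moment, N m; "opening": opening from 0.0 (shut) to 1.0 (fully open); "finger_force": force on a finger pad.
Only numpy, scipy, OpenCV 4.12 (cv2) and the standard library are available. Lean on these libraries where they do the work, as an engineer would, in place of code of your own. Each camera call takes 0.05 s, during which the arm holds its last target. There are 200 camera calls.

## Working session

There is one attempt and no reset: what is moved stays moved. The work goes in short steps, Python scripts to look and compute and a tool call to move; the robot and the scene stay as the last step left them, time stands still between calls to the robot, and variables do not carry over. Pictures are saved under pics/ and viewed, at most 14 in all, crops included, and the job is handed in when it is done.

Besides the shell and the picture viewer there is one more tool, called after "Emit:" as name(argument=value, ...) on one line, values as JSON. carry_out: Moves the arm, as the interface text tells. Its arguments: {"type":"object","properties":{"deltas":{"type":"array"},"grip":{"type":"number"},"grip_force":{"type":"number"}},"required":["deltas"]}

```bash
ls; mkdir -p pics
cat > h.py <<'E'
import numpy as np, cv2
from plant import ctrl
from scipy.spatial.transform import Rotation as R
def T():
    s=ctrl.get_state(); M=np.eye(4); M[:3,:3]=R.from_quat(s['tcp_rot']).as_matrix(); M[:3,3]=s['eef_pos']; return M
def shot(n,f=None):
    M=T(); p,d=ctrl.read_camera(n); m=ctrl.camera_model(n)
    if f: cv2.imwrite('pics/'+f,p[:,:,::-1])
    K=np.array(m['intrinsics'])
    if n=='wrist': C=M@np.array(m['hand_eye'])
    else: C=np.linalg.inv(np.array(m['extrinsics']))
    return p,d,K,C
def ray(n,K,uv):
    x=(uv[0]-K[0,2])/K[0,0]; y=(uv[1]-K[1,2])/K[1,1]
    if n!='wrist': return np.array([x,y,1.])
    r=np.hypot(x,y); 
    return np.array([x/r*np.sin(r),y/r*np.sin(r),np.cos(r)]) if r>1e-9 else np.array([0,0,1.])
def onz(n,K,C,uv,z):
    d=C[:3,:3]@ray(n,K,uv); o=C[:3,3]; return o+d*(z-o[2])/d[2]
def dep(n,K,C,uv,d):
    r=ray(n,K,uv); v,u=int(round(uv[1])),int(round(uv[0])); z=np.median(d[max(v-1,0):v+2,max(u-1,0):u+2])
    return C[:3,:3]@(r/r[2]*z)+C[:3,3]
def world2tool(p):
    M=T(); return M[:3,:3].T@(np.array(p)-M[:3,3])
E
python3 - <<'E'
from h import *
np.set_printoptions(precision=3,suppress=True)
print(ctrl.get_state())
for n in ['scene','side']:
    p,d,K,C=shot(n,n+'0.png'); print(n,K,C)
    for q in ['tub','stirrer','fork','fence_corner','orange0_c','jar_by','cup_by','vial_by','marker_by','stirrer_grip','tub_corner']:
        for r in ctrl.find_in(n,q)[:6]:
            print(q,round(r['score'],2),np.round(r['uv']),dep(n,K,C,r['uv'],d))
E
```

```text
pics
{'time': 0.0, 'qpos': array([ 0.996,  0.287,  1.578, -0.   ,  1.279, -0.15 ]), 'dq': array([-0.   , -0.   ,  0.   , -0.   , -0.001, -0.001]), 'joint_efforts': array([ -0.001, -40.597, -29.263,  -0.   ,   0.006,   0.   ]), 'eef_pos': array([0.278, 0.614, 0.23 ]), 'tcp_rot': array([ 0.211,  0.978, -0.001, -0.   ]), 'contact_force': array([-0.252, -0.182,  0.403]), 'wrist_torque': array([-0.01 ,  0.001,  0.006]), 'finger_force': 0.0, 'opening': 1.0041729249829623}
scene [[395.89    0.    284.755]
 [  0.    395.89  209.835]
 [  0.      0.      1.   ]] [[ 0.698 -0.461  0.549 -0.002]
 [-0.716 -0.457  0.527 -0.289]
 [ 0.008 -0.761 -0.649  0.725]
 [ 0.     0.     0.     1.   ]]
tub 0.56 [251. 239.] [0.462 0.275 0.005]
stirrer 0.79 [348. 199.] [0.652 0.124 0.116]
stirrer 0.76 [386. 306.] [ 0.455 -0.117  0.108]
stirrer 0.64 [200. 258.] [0.285 0.234 0.101]
fork 0.93 [340. 223.] [0.648 0.136 0.029]
fork 0.74 [172. 180.] [0.415 0.538 0.081]
fence_corner 0.92 [218. 206.] [0.482 0.434 0.012]
orange0_c 0.39 [328. 293.] [0.46  0.02  0.018]
jar_by 0.86 [171. 184.] [0.402 0.526 0.081]
jar_by 0.79 
[... 1271 characters left out ...]
r_by 0.6 [370. 226.] [ 0.74   0.203 -0.001]
jar_by 0.32 [353. 213.] [0.653 0.121 0.11 ]
cup_by 0.91 [222. 178.] [0.366 0.453 0.063]
cup_by 0.55 [265. 222.] [0.461 0.281 0.006]
cup_by 0.33 [358. 238.] [0.684 0.146 0.012]
vial_by 0.89 [323. 208.] [0.612 0.235 0.06 ]
vial_by 0.31 [265. 221.] [0.46  0.28  0.008]
vial_by 0.15 [359. 236.] [0.688 0.153 0.011]
marker_by 0.52 [374. 226.] [ 0.754  0.204 -0.002]
marker_by 0.38 [336. 189.] [0.666 0.296 0.077]
stirrer_grip 0.77 [202. 213.] [0.288 0.229 0.093]
stirrer_grip 0.74 [306. 300.] [ 0.464 -0.127  0.089]
stirrer_grip 0.59 [352. 210.] [0.649 0.124 0.116]
tub_corner 0.78 [266. 220.] [0.461 0.276 0.015]
tub_corner 0.35 [235. 164.] [0.413 0.513 0.072]
```

View pics/scene0.png

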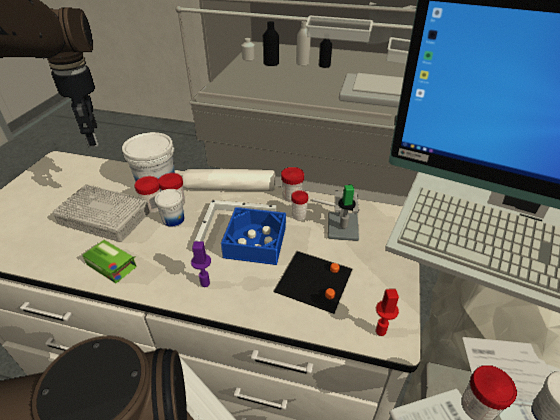

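View pics/side0.png

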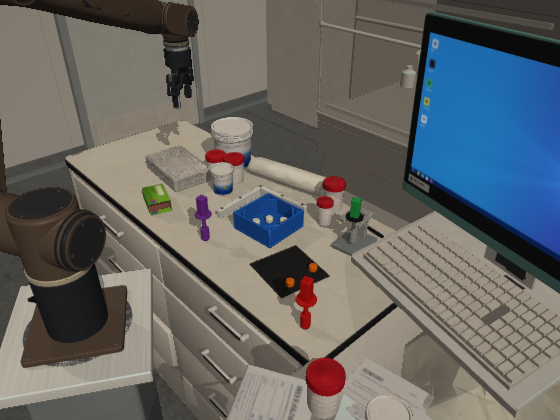

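The pictures show the fence corner at about (213,203) in the scene view. The blue tub is at (254,235), with two orange beads on the mat at (335,267) and (330,293). Three things are shaped like the stirrer: green at (347,200) in the stand, purple at (200,260) and red at (387,305). The green one in the fork fits the description. I'll fit the tub and fence from depth.

```bash
cat >> h.py <<'E'
def cloud(n,p,d,K,C):
    v,u=np.nonzero(d>0); z=d[v,u].astype(float)
    if n=='wrist':
        x=(u-K[0,2])/K[0,0]; y=(v-K[1,2])/K[1,1]; r=np.hypot(x,y)+1e-9; k=r<1.2
        v,u,z,x,y,r=[a[k] for a in (v,u,z,x,y,r)]
        t=np.tan(r)/r; P=np.c_[x*t*z,y*t*z,z]
    else: P=np.c_[(u-K[0,2])/K[0,0]*z,(v-K[1,2])/K[1,1]*z,z]
    return P@C[:3,:3].T+C[:3,3], p[v,u].astype(int)
def ortho(P,c,x0,x1,y0,y1,s,f,zmax=.3):
    # image: up = +x, left = +y ; s px per m
    k=(P[:,0]>x0)&(P[:,0]<x1)&(P[:,1]>y0)&(P[:,1]<y1)&(P[:,2]<zmax); P,c=P[k],c[k]; o=np.argsort(P[:,2]); P,c=P[o],c[o]
    im=np.zeros((int((x1-x0)*s)+1,int((y1-y0)*s)+1,3),np.uint8)
    im[((x1-P[:,0])*s).astype(int),((y1-P[:,1])*s).astype(int)]=c[:,::-1]
    cv2.imwrite('pics/'+f,cv2.dilate(im,np.ones((3,3)))); return im
E
python3 - <<'E'
from h import *
np.set_printoptions(precision=4,suppress=True)
A=[]
for n in ['scene','side']:
    p,d,K,C=shot(n); P,c=cloud(n,p,d,K,C); A.append((P,c))
    r,g,b=c.T
    k=(b>100)&(b>1.6*r)&(abs(P[:,2]-.055)<.006)&(abs(P[:,0]-.47)<.15)&(abs(P[:,1]-.28)<.15)
    print(n,'tub rim',k.sum(),cv2.minAreaRect(P[k,:2].astype(np.float32)))
    k=(abs(P[:,2]-.024)<.004)&(b<1.3*r)&(abs(P[:,0]-.47)<.2)&(abs(P[:,1]-.33)<.17)
    print('fence pts',k.sum())
    hsv=cv2.cvtColor(p,cv2.COLOR_RGB2HSV); m=cv2.inRange(hsv,(4,150,120),(18,255,255))
    nn,_,st,ce=cv2.connectedComponentsWithStats(m)
    for s,e in zip(st[1:],ce[1:]):
        if s[4]>8: print('orange',s,e,onz(n,K,C,e,.013))
P=np.r_[A[0][0],A[1][0]];c=np.r_[A[0][1],A[1][1]]
ortho(P,c,.2,.9,-.2,.6,900,'or0.png')
E
```

```text
scene tub rim 557 ((0.46588581800460815, 0.2641902565956116), (0.13920292258262634, 0.13477540016174316), 35.33916473388672)
fence pts 773
orange [108 263   8   5  10] [111.6 264.1] [0.1675 0.4421 0.013 ]
orange [331 263   8   9  58] [334.6207 266.8793] [0.5337 0.0592 0.013 ]
orange [326 288   9  10  62] [330.2097 292.2581] [0.4683 0.0193 0.013 ]
side tub rim 452 ((0.46639400720596313, 0.2611333131790161), (0.13898694515228271, 0.13839055597782135), 35.23096466064453)
fence pts 565
orange [309 263   8   9  58] [312.7414 266.8966] [0.5336 0.056  0.013 ]
orange [286 278   8   9  58] [289.931  281.6724] [0.4671 0.0164 0.013 ]
```

View pics/or0.png

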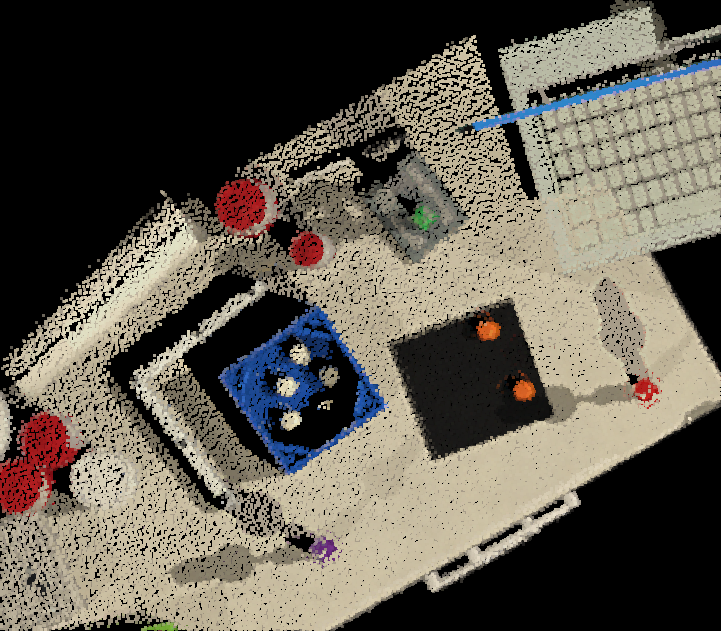

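The top-down map shows the tub centre at about (0.466, 0.263), yaw 35°. The fence corner is at about (0.48, 0.44), yaw about 38°. I'll move over the tub for a close wrist view.

```bash
cat >> h.py <<'E'
def go(x,y,z,yaw=None,n=5,scale=1):
    "rows to a tool-down pose; yaw (deg) = world direction of tool y, mod 180"
    M=T(); d=M[:3,:3].T@(np.array([x,y,z])-M[:3,3])
    cur=np.degrees(np.arctan2(M[1,1],M[0,1])); r=np.zeros(3)
    if yaw is not None:
        dy=(yaw-cur+90)%180-90
        ty=np.radians(cur+dy); Y=np.array([np.cos(ty),np.sin(ty),0]);Z=np.array([0,0,-1.]);X=np.cross(Y,Z)
        r=R.from_matrix(M[:3,:3].T@np.c_[X,Y,Z]).as_rotvec()
    print('cur',np.round(M[:3,3],4),'yaw',round(cur,1),'q',np.round(ctrl.get_state()['qpos'],2)); 
    print('delta',np.round(d,4),np.round(r,3),'rows>=',max(np.linalg.norm(d)/.0625,np.degrees(np.linalg.norm(r))/10.7))
E
python3 -c "
from h import *
go(.46,.29,.27,38)"
```

```text
cur [0.2782 0.615  0.2314] yaw 65.7 q [ 1.    0.29  1.58 -0.    1.28 -0.15]
delta [-0.2996 -0.2212 -0.0387] [0.    0.    0.483] rows>= 5.990894431264428
```

Emit:
carry_out(deltas=[-0.045,-0.033,-0.006,0,0,0.08,-0.09,-0.066,-0.012,0,0,0.16,-0.135,-0.1,-0.018,0,0,0.24,-0.18,-0.133,-0.024,0,0,0.32,-0.225,-0.166,-0.03,0,0,0.4])

```text
time: 1.92
eef_pos: [0.4154, 0.3695, 0.2618]
tcp_rot: [0.402, 0.916, 0.0, 0.0]
contact_force: [0.8, 0.3, -0.4]
opening: 0.998
finger_force: 0.0
```

Emit:
carry_out(deltas=[-0.055,-0.02,0,0,0,0.04,-0.1,-0.03,-0.006,0,0,0.08,-0.1,-0.03,-0.006,0,0,0.08])

```text
time: 2.3
eef_pos: [0.4622, 0.275, 0.2682]
tcp_rot: [0.439, 0.898, 0.0, 0.001]
contact_force: [0.1, 0.1, -0.2]
opening: 0.996
finger_force: 0.0
```

Run:
```python
from h import *
np.set_printoptions(precision=4,suppress=True)
go(.46,.29,.27,38)
p,d,K,C=shot('wrist','w1.png'); print(C); P,c=cloud('wrist',p,d,K,C)
np.savez('w1.npz',P=P,c=c)
ortho(P,c,.2,.9,-.2,.6,900,'or1.png',.18)
r,g,b=c.T
k=(b>100)&(b>1.6*r)&(abs(P[:,2]-.055)<.006)&(abs(P[:,0]-.47)<.15)&(abs(P[:,1]-.28)<.15)
print('tub rim',k.sum(),cv2.minAreaRect(P[k,:2].astype(np.float32)),np.median(P[k,2]))
k=(abs(P[:,2]-.024)<.004)&(b<1.3*r)&(abs(P[:,0]-.47)<.2)&(abs(P[:,1]-.33)<.17)
print('fence',k.sum())
for q in ['fence_corner','tub_corner','fork','stirrer_grip','orange0_c']:
    print(q,[(round(r['score'],2),np.round(r['uv']),dep('wrist',K,C,r['uv'],d)) for r in ctrl.find_in('wrist',q)[:4]])
```

```text
cur [0.4622 0.275  0.2682] yaw 37.9 q [ 0.35 -0.05  1.87 -0.    1.31 -0.31]
delta [ 0.0132  0.0075 -0.0018] [ 0.002  0.001 -0.002] rows>= 0.24496547996516913
[[ 0.7887  0.5923  0.1649  0.4207]
 [ 0.6148 -0.7607 -0.2082  0.3284]
 [ 0.0021  0.2656 -0.9641  0.4104]
 [ 0.      0.      0.      1.    ]]
tub rim 3026 ((0.46613621711730957, 0.2653028070926666), (0.13428427278995514, 0.1342589408159256), 34.90763854980469) 0.05368801999451345
fence 4689
fence_corner [(0.76, array([366.,  82.]), array([ 0.4725,  0.439 , -0.0001])), (0.6, array([327.,  10.]), array([0.383 , 0.4554, 0.0716])), (0.33, array([182., 316.]), array([0.4732, 0.0249, 0.0193]))]
tub_corner [(0.76, array([280., 188.]), array([0.4707, 0.2628, 0.005 ]))]
fork [(0.96, array([342., 328.]), array([0.6749, 0.1534, 0.0122]))]
stirrer_grip [(0.78, array([133., 118.]), array([0.3022, 0.2483, 0.1131])), (0.59, array([328., 338.]), array([0.6527, 0.14  , 0.0393]))]
orange0_c [(0.66, array([365., 267.]), array([0.5997, 0.2601, 0.0706])), (0.42, array([186., 315.]), array([0.4766, 0.0238, 0.0102]))]
```

View pics/w1.png

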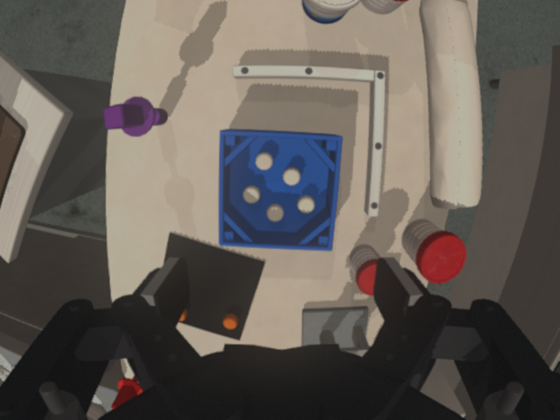

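View pics/or1.png

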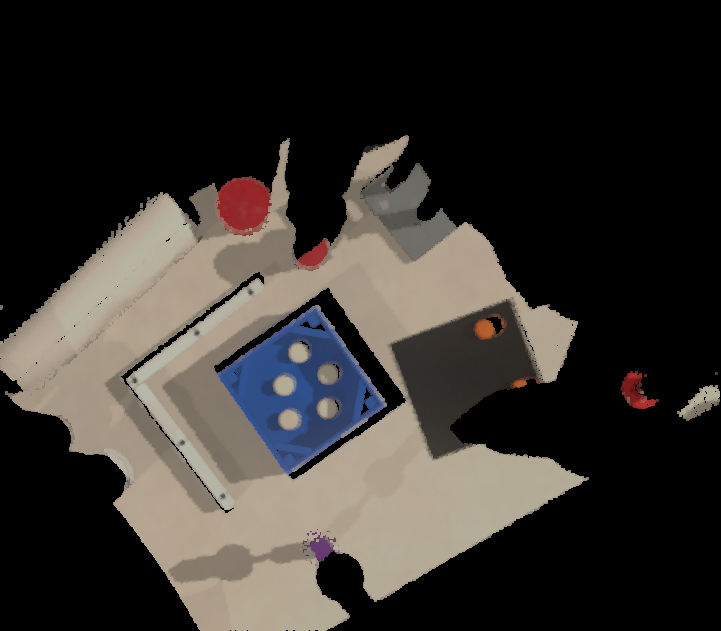

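```bash
cat >> h.py <<'E'
from scipy.optimize import minimize
def fitfence(P,c,g=(.478,.441,37.7)):
    r,_,b=c.T
    k=(abs(P[:,2]-.024)<.005)&(b<1.3*r)&(r>110)&(abs(P[:,0]-.47)<.2)&(abs(P[:,1]-.36)<.2); Q=P[k,:2]
    def box(L,x0,x1,y0,y1): return np.hypot(np.maximum(np.maximum(x0-L[:,0],L[:,0]-x1),0),np.maximum(np.maximum(y0-L[:,1],L[:,1]-y1),0))
    def f(v):
        L=loc(Q,v); e=.002
        dd=np.minimum(box(L,e,.014-e,-.168,.014-e),box(L,-.168,.014-e,e,.014-e))
        return np.mean(np.minimum(dd,.012)**2)*1e6
    b=min((minimize(f,[g[0]+a,g[1]+b_,g[2]],method='Nelder-Mead',options=dict(initial_simplex=np.array([[g[0]+a,g[1]+b_,g[2]]]*4)+np.diag([.006,.006,2,0])[:, :3])) for a in (-.005,.005) for b_ in (-.005,.005)),key=lambda o:o.fun)
    return b.x,b.fun
def loc(Q,v):
    t=np.radians(v[2]); d=Q-np.array(v[:2]); return np.c_[d@[np.cos(t),np.sin(t)],d@[-np.sin(t),np.cos(t)]]
def glob(L,v):
    t=np.radians(v[2]); L=np.atleast_2d(L); return np.array(v[:2])+np.c_[L[:,0]*np.cos(t)-L[:,1]*np.sin(t),L[:,0]*np.sin(t)+L[:,1]*np.cos(t)]
def fittub(P,c,ctr):
    r,_,b=c.T; k=(b>90)&(b>1.6*r)&(abs(P[:,2]-.055)<.006)&(np.hypot(P[:,0]-ctr[0],P[:,1]-ctr[1])<.12); Q=P[k,:2]
    (cx,cy),s,a=cv2.minAreaRect(Q.astype(np.float32)); a0=(a-35+45)%90-45+35
    return cx,cy,a0,s
E
python3 - <<'E'
from h import *
np.set_printoptions(precision=4,suppress=True)
D=np.load('w1.npz'); P,c=D['P'],D['c']
F,e=fitfence(P,c); print('fence',F,e); t=fittub(P,c,(.466,.264)); print(t, loc(np.array([t[:2]]),F), 'corner',loc(glob([.068,.068],t[:3]),F))
n=len(P)
# push starts: right side then near side, in fence frame
l=loc(np.array([t[:2]]),F)[0]
print('startR',glob([l[0],l[1]-.068-.04],F),'endR',glob([l[0],-.136-.011],F))
print('startN',glob([-.136-.06,-.075],F),'endN',glob([-.136-.011,-.075],F), 'contactN now',l[0]-.068)
go(*glob([l[0],l[1]-.068-.045],F)[0],.12,F[2])
E
```

```text
fence [ 0.4758  0.4398 37.2919] 40.45586324540171
(0.46611589193344116, 0.2654329538345337, 35.04988098144531, (0.13438355922698975, 0.13444192707538605)) [[-0.1133 -0.1329]] corner [[-0.0427 -0.0676]]
startR [[0.5316 0.1795]] endR [[0.4747 0.2542]]
startN [[0.3653 0.2614]] endN [[0.4043 0.2911]] contactN now -0.18134463830405653
cur [0.4599 0.2782 0.267 ] yaw 38.3 q [ 0.36 -0.05  1.88  0.    1.31 -0.31]
delta [-0.1269 -0.0049  0.147 ] [-0.    -0.     0.017] rows>= 3.108644607983044
```

```bash
cat >> h.py <<'E'
F=np.array([.4758,.4398,37.3])
def fgo(lx,ly,z,yaw=None): g=glob([lx,ly],F)[0]; print(g,np.hypot(*g)); go(*g,z,yaw)
E
python3 -c "
from h import *
print(loc(np.array([[.30,.245],[.61,.238]]),F))
fgo(-.212,-.135,.14,127.3)"
```

```text
[[-0.25789078 -0.04842547]
 [-0.01553592 -0.24185019]]
[0.38896806 0.20394154] 0.43919050545842725
cur [0.4599 0.2782 0.267 ] yaw 38.3 q [ 0.36 -0.05  1.88  0.    1.31 -0.31]
delta [-0.0144 -0.1016  0.1271] [-0.000e+00 -1.000e-03 -1.554e+00] rows>= 8.320195337820673
```

Emit:
carry_out(deltas=[-0.002,-0.012,0,0,0,-0.18,-0.004,-0.024,0,0,0,-0.36,-0.006,-0.036,0,0,0,-0.54,-0.008,-0.048,0,0,0,-0.72,-0.01,-0.06,0,0,0,-0.9], grip=60)

```text
time: 3.22
eef_pos: [0.4188, 0.2329, 0.2672]
tcp_rot: [-0.002, 1.0, -0.0, -0.0]
contact_force: [-0.6, 0.6, 0.2]
opening: 0.599
finger_force: 0.0
```

```bash
python3 -c "
from h import *
fgo(-.212,-.135,.1,127.3)"
```

```text
[0.38896806 0.20394154] 0.43919050545842725
cur [0.4188 0.2329 0.2672] yaw 90.2 q [ 0.3  -0.19  2.    0.    1.33 -1.28]
delta [ 0.0299 -0.0289  0.1672] [ 0.    -0.    -0.648] rows>= 3.4688231679724777
```

Emit:
carry_out(deltas=[0.01,-0.01,0.04,0,0,-0.17,0.02,-0.02,0.08,0,0,-0.34,0.03,-0.029,0.12,0,0,-0.5,0.03,-0.029,0.165,0,0,-0.648,0.03,-0.029,0.165,0,0,-0.648])

```text
time: 3.85
eef_pos: [0.3859, 0.2033, 0.099]
tcp_rot: [-0.316, 0.949, 0.0, -0.004]
contact_force: [0.3, 0.9, 0.4]
opening: 0.601
finger_force: 0.0
```

```bash
python3 -c "
from h import *
fgo(-.212,-.135,.025,127.3)"
```

```text
[0.38896806 0.20394154] 0.43919050545842725
cur [0.3859 0.2033 0.099 ] yaw 126.8 q [ 0.25 -0.09  2.24  0.    0.99 -1.96]
delta [-0.0035 -0.0015  0.0739] [ 0.004 -0.008 -0.008] rows>= 1.1844580844367758
```

Emit:
carry_out(deltas=[-0.003,-0.002,0.05,0.004,-0.008,-0.008,-0.003,-0.002,0.074,0.004,-0.008,-0.008,-0.013,-0.002,0.074,0.004,-0.008,-0.008,-0.023,-0.002,0.074,0.004,-0.008,-0.008,-0.033,-0.002,0.074,0.004,-0.008,-0.008])

```text
time: 4.47
eef_pos: [0.4161, 0.2209, 0.0297]
tcp_rot: [-0.32, 0.947, -0.002, 0.001]
contact_force: [-9.7, -8.3, 6.7]
opening: 0.6
finger_force: 6.1
```

Emit:
carry_out(deltas=[-0.006,0,0,0,0,0,-0.012,0,0,0,0,0,-0.018,0,0,0,0,0,-0.024,0,0,0,0,0,-0.028,0,0,0,0,0])

```text
time: 5.1
eef_pos: [0.4378, 0.2381, 0.0296]
tcp_rot: [-0.32, 0.947, -0.001, 0.001]
contact_force: [-8.7, -6.8, 3.5]
opening: 0.599
finger_force: 5.4
```

Run:
```python
from h import *
np.set_printoptions(precision=4,suppress=True)
print(loc(T()[None,:2,3],F), T()[:3,3])
P,c=[],[]
for n in ['scene','side']:
    a,b=cloud(n,*shot(n)); t=fittub(a,b,glob([-.072,-.13],F)[0]); print(t,'center',loc(np.array([t[:2]]),F))
```

```text
[[-0.1525 -0.1374]] [0.4378 0.2381 0.0296]
(0.4955241084098816, 0.29032376408576965, 37.46326446533203, (0.13803155720233917, 0.1344582438468933)) center [[-0.0749 -0.1309]]
(0.4981655180454254, 0.2884961664676666, 37.7695198059082, (0.13898830115795135, 0.13719643652439117)) center [[-0.0739 -0.1339]]
```

Emit:
carry_out(deltas=[0.012,0,0,0,0,0,0.014,0,-0.06,0,0,0,0.014,0,-0.12,0,0,0,0.0,0,-0.13,0,0,0.18,-0.01,0.0,-0.13,0,0,0.36], grip=45)

```text
time: 5.82
eef_pos: [0.4489, 0.2456, 0.1635]
tcp_rot: [-0.142, 0.99, 0.001, 0.009]
contact_force: [-0.7, -0.1, 0.1]
opening: 0.449
finger_force: 0.0
```

```bash
python3 -c "
from h import *
fgo(-.088,-.227,.15,37.3)"
```

```text
[0.5433577  0.20590054] 0.5810616347430828
cur [0.4489 0.2456 0.1635] yaw 106.3 q [ 0.3  -0.02  2.04 -0.    1.1  -1.55]
delta [-0.0792 -0.0647  0.015 ] [0.011 0.017 1.205] rows>= 6.451458811166955
```

Emit:
carry_out(deltas=[-0.016,-0.013,0.003,0.002,0.003,0.18,-0.032,-0.026,0.006,0.004,0.006,0.36,-0.048,-0.04,0.009,0.006,0.009,0.54,-0.064,-0.055,0.015,0.008,0.012,0.72,-0.079,-0.065,0.015,0.008,0.013,0.9])

```text
time: 6.45
eef_pos: [0.5422, 0.2048, 0.1461]
tcp_rot: [0.303, 0.953, -0.002, -0.0]
contact_force: [-0.4, 1.1, -0.4]
opening: 0.447
finger_force: 0.0
```

```bash
python3 -c "
from h import *
fgo(-.088,-.227,.03,37.3)"
```

```text
[0.5433577  0.20590054] 0.5810616347430828
cur [0.5422 0.2048 0.1461] yaw 54.7 q [ 0.19  0.16  1.88 -0.    1.09 -0.77]
delta [-0.0002  0.0019  0.1161] [-0.003  0.001  0.304] rows>= 1.85836453126194
```

Emit:
carry_out(deltas=[0,0.002,0.03,-0.003,0.001,0.15,0,0.002,0.06,-0.003,0.001,0.3,0,0.002,0.116,-0.003,0.001,0.304,0,0.002,0.116,-0.003,0.001,0.304])

```text
time: 6.95
eef_pos: [0.5381, 0.2056, 0.0253]
tcp_rot: [0.441, 0.898, -0.004, -0.004]
contact_force: [-1.7, -0.7, 0.2]
opening: 0.449
finger_force: 0.0
```

Emit:
carry_out(deltas=[0.01,0,0,0,0,0,0.02,0,0,0,0,0,0.03,0,0,0,0,0,0.04,0,0,0,0,0,0.048,0,0,0,0,0])

```text
time: 7.58
eef_pos: [0.5152, 0.244, 0.0321]
tcp_rot: [0.44, 0.898, 0.0, 0.003]
contact_force: [4.2, -5.6, 0.4]
opening: 0.452
finger_force: 3.8
```

Emit:
carry_out(deltas=[0.006,0,0,0,0,0,0.012,0,0,0,0,0,0.018,0,0,0,0,0,0.022,0,0,0,0,0,0.022,0,0,0,0,0])

```text
time: 8.2
eef_pos: [0.5015, 0.2618, 0.032]
tcp_rot: [0.44, 0.898, 0.001, 0.003]
contact_force: [3.5, -3.7, -0.4]
opening: 0.453
finger_force: 2.8
```

```bash
cat > tub.py <<'E'
from h import *
np.set_printoptions(precision=4,suppress=True)
print(loc(T()[None,:2,3],F), T()[:3,3], ctrl.get_state()['contact_force'])
for n in ['scene','side']:
    a,b=cloud(n,*shot(n)); t=fittub(a,b,glob([-.068,-.07],F)[0]); print(t,'center',loc(np.array([t[:2]]),F))
E
python3 tub.py
```

```text
[[-0.0875 -0.1572]] [0.5015 0.2618 0.032 ] [ 3.4768 -3.675  -0.359 ]
(0.4631473124027252, 0.33301106095314026, 37.8245735168457, (0.13733375072479248, 0.13443730771541595)) center [[-0.0748 -0.0773]]
(0.4653621017932892, 0.3304300904273987, 36.95866394042969, (0.13910453021526337, 0.14020171761512756)) center [[-0.0746 -0.0807]]
```

Emit:
carry_out(deltas=[0.003,0,0,0,0,0,0.006,0,0,0,0,0,0.009,0,0,0,0,0,0.009,0,0,0,0,0])

```text
time: 8.8
eef_pos: [0.4961, 0.2687, 0.032]
tcp_rot: [0.44, 0.898, 0.001, 0.003]
contact_force: [5.1, -3.8, 0.5]
opening: 0.449
finger_force: 3.2
```

Emit:
carry_out(deltas=[0.002,0,0,0,0,0,0.004,0,0,0,0,0])

```text
time: 9.05
eef_pos: [0.495, 0.2692, 0.0322]
tcp_rot: [0.44, 0.898, -0.001, 0.005]
contact_force: [8.8, -19.1, 0.4]
opening: 0.451
finger_force: 10.1
```

```bash
python3 -c "
from h import *
print(loc(T()[None,:2,3],F))"
```

```text
[[-0.08812158 -0.14737332]]
```

Force has risen to 20 N, so the tub is against the left bar. Next is the near side.

Emit:
carry_out(deltas=[-0.012,0,0,0,0,0,-0.015,0,-0.06,0,0,0,-0.015,0,-0.12,0,0,0,0,-0.03,-0.125,0,0,-0.18,0.02,-0.06,-0.125,0,0,-0.36], grip=60)

```text
time: 9.68
eef_pos: [0.4318, 0.2519, 0.1573]
tcp_rot: [0.27, 0.963, 0.001, 0.001]
contact_force: [-0.1, 0.3, -0.5]
opening: 0.599
finger_force: 0.0
```

```bash
python3 -c "
from h import *
fgo(-.17,-.078,.15,127.3)"
```

```text
[0.3878366  0.27473504] 0.4752857808154737
cur [0.4318 0.2519 0.1573] yaw 58.7 q [ 0.32 -0.03  2.07  0.    1.1  -0.7 ]
delta [ 0.0494 -0.0034  0.0072] [ 0.002  0.003 -1.198] rows>= 6.415548163440837
```

Emit:
carry_out(deltas=[0.01,0,0,0,0,-0.18,0.02,-0.001,0,0,0,-0.36,0.03,-0.002,0,0,0,-0.54,0.04,-0.003,0.004,0,0,-0.72,0.049,-0.003,0.007,0,0,-0.9])

```text
time: 10.3
eef_pos: [0.3876, 0.2752, 0.1485]
tcp_rot: [-0.176, 0.984, 0.001, -0.0]
contact_force: [0.6, 0.3, 0.2]
opening: 0.602
finger_force: 0.0
```

```bash
python3 -c "
from h import *
fgo(-.17,-.078,.03,127.3)"
```

```text
[0.3878366  0.27473504] 0.4752857808154737
cur [0.3876 0.2752 0.1485] yaw 110.3 q [ 0.4  -0.07  2.13  0.    1.09 -1.52]
delta [-1.000e-04 -6.000e-04  1.185e-01] [ 0.001 -0.    -0.297] rows>= 1.8956721432698345
```

Emit:
carry_out(deltas=[0,0,0.02,0,0,-0.15,0,0,0.06,0,0,-0.297,0,0,0.118,0,0,-0.297,0,0,0.118,0,0,-0.297])

```text
time: 10.8
eef_pos: [0.3836, 0.273, 0.0258]
tcp_rot: [-0.317, 0.949, -0.0, -0.007]
contact_force: [0.4, -0.6, 0.7]
opening: 0.601
finger_force: 0.0
```

Emit:
carry_out(deltas=[-0.005,0,0,0,0,0,-0.01,0,0,0,0,0,-0.014,0,0,0,0,0,-0.018,0,0,0,0,0,-0.02,0,0,0,0,0])

```text
time: 11.42
eef_pos: [0.4015, 0.285, 0.0284]
tcp_rot: [-0.317, 0.948, -0.001, -0.005]
contact_force: [-6.8, -5.1, 4.5]
opening: 0.599
finger_force: 4.1
```

Emit:
carry_out(deltas=[-0.003,0,0,0,0,0,-0.005,0,0,0,0,0,-0.005,0,0,0,0,0])

```text
time: 11.8
eef_pos: [0.403, 0.287, 0.0271]
tcp_rot: [-0.317, 0.948, -0.001, -0.008]
contact_force: [-7.1, -5.2, 3.7]
opening: 0.599
finger_force: 5.2
```

```bash
python3 tub.py
```

```text
[[-0.1505 -0.0775]] [0.403  0.287  0.0271] [-7.1021 -5.2267  3.6648]
(0.4598313570022583, 0.3416910767555237, 36.61344528198242, (0.13574205338954926, 0.13416409492492676)) center [[-0.0722 -0.0684]]
(0.46086058020591736, 0.3395642638206482, 35.97248840332031, (0.13915255665779114, 0.13827098906040192)) center [[-0.0726 -0.0707]]
```

Not yet against the far bar, so I'll keep pushing gently.

Emit:
carry_out(deltas=[-0.003,0,0,0,0,0,-0.005,0,0,0,0,0,-0.005,0,0,0,0,0])

```text
time: 12.28
eef_pos: [0.4055, 0.2889, 0.0266]
tcp_rot: [-0.317, 0.948, -0.002, -0.011]
contact_force: [-12.5, -10.0, 6.8]
opening: 0.605
finger_force: 7.6
```

Emit:
carry_out(deltas=[-0.003,0,0,0,0,0,-0.004,0,0,0,0,0,-0.004,0,0,0,0,0])

```text
time: 12.65
eef_pos: [0.4051, 0.2891, 0.0255]
tcp_rot: [-0.318, 0.948, -0.003, -0.016]
contact_force: [-18.6, -16.1, 13.1]
opening: 0.597
finger_force: 12.4
```

Both bars now resist, so the tub is flush. I'll back off, lift, and take a wrist view of tub and mat together.

Emit:
carry_out(deltas=[0.012,0,0,0,0,0,0.016,0,-0.06,0,0,0,0.016,0,-0.12,0,0,0,0.016,-0.03,-0.175,0,0,0,0.0,-0.06,-0.22,0,0,0.15], grip=60)

```text
time: 13.28
eef_pos: [0.4521, 0.2467, 0.252]
tcp_rot: [-0.243, 0.97, 0.0, 0.001]
contact_force: [1.3, 0.7, 0.2]
opening: 0.599
finger_force: 0.0
```

```bash
python3 -c "
from h import *
go(.52,.12,.27,70)"
```

```text
cur [0.4521 0.2467 0.252 ] yaw 118.1 q [ 0.3  -0.09  1.94  0.    1.29 -1.76]
delta [-0.0002 -0.1437 -0.018 ] [0.001 0.001 0.84 ] rows>= 4.497221116367732
```

Emit:
carry_out(deltas=[0,-0.03,-0.005,0,0,0.17,0,-0.06,-0.01,0,0,0.34,0,-0.09,-0.015,0,0,0.51,0,-0.12,-0.018,0,0,0.68,0,-0.144,-0.018,0,0,0.84])

```text
time: 13.9
eef_pos: [0.5209, 0.119, 0.2674]
tcp_rot: [0.175, 0.985, -0.0, -0.0]
contact_force: [0.1, -0.6, 0.9]
opening: 0.597
finger_force: 0.0
```

Emit:
carry_out(deltas=[0,0,0,0,0,0,0,0,0,0,0,0])

```text
time: 14.15
eef_pos: [0.5197, 0.1204, 0.2666]
tcp_rot: [0.171, 0.985, -0.001, -0.001]
contact_force: [-0.6, 1.1, -0.1]
opening: 0.599
finger_force: 0.0
```

```bash
cat > look.py <<'E'
import sys
from h import *
np.set_printoptions(precision=4,suppress=True)
f=sys.argv[1]
print(T()[:3,3])
p,d,K,C=shot('wrist',f+'.png'); P,c=cloud('wrist',p,d,K,C); np.savez(f+'.npz',P=P,c=c)
Ff,e=fitfence(P,c); print('fence',Ff,e)
try:
    t=fittub(P,c,glob([-.068,-.068],F)[0]); print('tub',t,'corner',loc(glob([.068,.068],t[:3]),F),loc(glob([.068,.068],t[:3]),Ff))
except Exception as x: print(x)
hsv=cv2.cvtColor(p,cv2.COLOR_RGB2HSV); m=cv2.inRange(hsv,(4,150,100),(18,255,255))
nn,_,st,ce=cv2.connectedComponentsWithStats(m)
for s,e in zip(st[1:],ce[1:]):
    if s[4]>15: print('orange',s,e,onz('wrist',K,C,e,.014),dep('wrist',K,C,e,d))
g=(c[:,1]>90)&(c[:,1]>1.6*c[:,0])&(c[:,1]>1.5*c[:,2])
if g.sum()>10: print('green',g.sum(),np.median(P[g],0),P[g].min(0),P[g].max(0))
E
python3 look.py w2
```

```text
[0.5197 0.1204 0.2666]
fence [ 0.477   0.4387 37.0081] 106.46019495243405
tub (0.46295592188835144, 0.3436557948589325, 37.223934173583984, (0.1355556696653366, 0.13604888319969177)) corner [[-0.0004 -0.0008]] [[-0.0007  0.0008]]
orange [183 159  17  17 219] [191.1279 166.5982] [0.4673 0.0196 0.014 ] [0.4672 0.0212 0.019 ]
orange [232 197  17  17 223] [239.6592 204.852 ] [0.5345 0.0599 0.014 ] [0.5336 0.0609 0.0185]
green 276 [0.6577 0.13   0.1468] [0.509  0.1186 0.1436] [0.6704 0.142  0.3441]
```

View pics/w2.png

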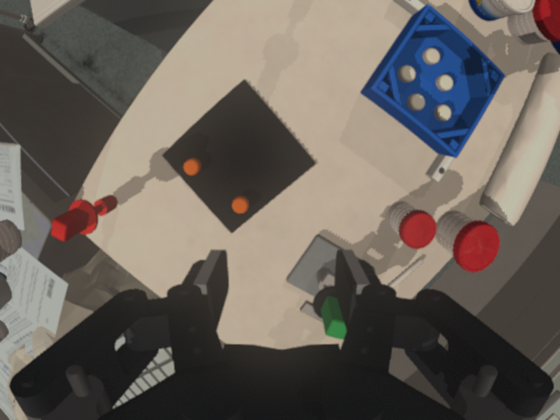

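Wrist view: the tub at (432,80) is flush in the corner. The two orange beads are at (191,167) and (240,205) on the mat, and the green stirrer is at (334,318). Picking the bead at (0.534, 0.060).

```bash
python3 -c "
from h import *
go(.534,.060,.05,70)"
```

```text
cur [0.5195 0.1206 0.2666] yaw 70.3 q [ 0.04 -0.05  1.88 -0.    1.31 -1.19]
delta [-0.0347 -0.0518  0.2166] [-0.002 -0.003  0.005] rows>= 3.6062419804848966
```

Emit:
carry_out(deltas=[-0.009,-0.013,0.053,0,0,0,-0.018,-0.026,0.106,0,0,0,-0.027,-0.039,0.159,0,0,0,-0.035,-0.052,0.215,-0.002,-0.003,0.005,-0.035,-0.052,0.217,-0.002,-0.003,0.005])

```text
time: 14.82
eef_pos: [0.5301, 0.0595, 0.0449]
tcp_rot: [0.174, 0.985, -0.001, -0.005]
contact_force: [-0.7, -0.2, 0.9]
opening: 0.602
finger_force: 0.0
```

```bash
python3 look.py w3; python3 -c "
from h import *
go(.534,.060,.007,70)"
```

```text
[0.5301 0.0595 0.0449]
fence [ 0.479  0.436 37.7  ] 144.0
tub (0.44678330421447754, 0.2550957202911377, 64.13034057617188, (0.008904922753572464, 0.019781682640314102)) corner [[-0.105 -0.038]] [[-0.1055 -0.0323]]
orange [ 156  145   41   40 1241] [175.9831 164.5713] [0.4672 0.0208 0.014 ] [0.4672 0.0223 0.0182]
orange [ 265  228   38   41 1204] [283.6204 248.1138] [0.5335 0.0604 0.014 ] [0.5316 0.0611 0.0191]
cur [0.5326 0.0597 0.0479] yaw 69.9 q [-0.08  0.22  2.03  0.    0.9  -1.3 ]
delta [-0.0014  0.0009  0.0409] [-0.001 -0.005 -0.001] rows>= 0.6543872953278397
```

Emit:
carry_out(deltas=[-0.001,0.001,0.02,0,0,0,-0.001,0.001,0.041,0,-0.004,0,-0.001,0.001,0.041,0,-0.004,0])

```text
time: 15.25
eef_pos: [0.5364, 0.0605, 0.0102]
tcp_rot: [0.174, 0.985, -0.0, 0.003]
contact_force: [-1.0, 0.3, 0.2]
opening: 0.601
finger_force: 0.0
```

Emit:
carry_out(deltas=[0,0,0,0,0,0,0,0,0,0,0,0,0,0,0,0,0,0,0,0,0,0,0,0], grip=5, grip_force=30)

```text
time: 15.75
eef_pos: [0.5374, 0.0598, 0.0109]
tcp_rot: [0.175, 0.985, -0.0, 0.004]
contact_force: [-0.7, 0.8, 6.9]
opening: 0.229
finger_force: 29.1
```

Emit:
carry_out(deltas=[0,0,-0.04,0,0,0,0,0,-0.08,0,0,0,0,0,-0.12,0,0,0])

```text
time: 16.12
eef_pos: [0.5352, 0.0597, 0.1304]
tcp_rot: [0.175, 0.985, -0.0, 0.002]
contact_force: [-0.8, -0.1, -0.4]
opening: 0.229
finger_force: 29.3
```

```bash
python3 -c "
from h import *
print(ctrl.get_state()['opening'])
fgo(-.068,-.068,.12,70)"
```

```text
0.2286863850813759
[0.46291501 0.34450059] 0.5770363668037569
cur [0.5352 0.0597 0.1304] yaw 69.9 q [-0.08  0.09  2.   -0.    1.05 -1.3 ]
delta [0.1658 0.2426 0.0096] [-0.     0.005 -0.002] rows>= 4.703846903003005
```

Emit:
carry_out(deltas=[0.033,0.048,0,0,0,0,0.066,0.097,0,0,0,0,0.099,0.145,0,0,0,0,0.133,0.194,0,0,0,0,0.166,0.243,0.0,0,0.004,0])

```text
time: 16.75
eef_pos: [0.4622, 0.3469, 0.1287]
tcp_rot: [0.174, 0.985, 0.0, 0.001]
contact_force: [0.7, 0.2, 0.3]
opening: 0.229
finger_force: 29.4
```

Emit:
carry_out(deltas=[0,0,0.03,0,0,0,0,0,0.06,0,0,0,0,0,0.075,0,0,0,0,0,0.075,0,0,0])

```text
time: 17.25
eef_pos: [0.4622, 0.3445, 0.052]
tcp_rot: [0.175, 0.985, -0.001, -0.001]
contact_force: [-0.1, 0.1, 0.1]
opening: 0.229
finger_force: 29.4
```

Emit:
carry_out(deltas=[0,0,0,0,0,0,0,0,0,0,0,0,0,0,-0.04,0,0,0,0,0,-0.09,0,0,0], grip=45)

```text
time: 17.75
eef_pos: [0.4622, 0.3445, 0.1434]
tcp_rot: [0.175, 0.985, -0.001, -0.001]
contact_force: [0.0, 0.2, 0.2]
opening: 0.446
finger_force: 0.0
```

```bash
python3 -c "
from h import *
print(ctrl.get_state()['opening'])
go(.467,.0205,.15,70)"
```

```text
0.44609662024761604
cur [0.4622 0.3445 0.1434] yaw 69.9 q [ 0.46  0.16  1.89 -0.    1.09 -0.75]
delta [-0.1159 -0.3026 -0.0062] [-0.002 -0.001 -0.002] rows>= 5.186123745483966
```

Emit:
carry_out(deltas=[-0.023,-0.06,0,0,0,0,-0.046,-0.12,0,0,0,0,-0.069,-0.18,0,0,0,0,-0.092,-0.24,0,0,0,0,-0.115,-0.296,0,0,0,0], grip=60)

```text
time: 18.38
eef_pos: [0.4692, 0.0306, 0.1443]
tcp_rot: [0.174, 0.985, -0.0, 0.002]
contact_force: [0.5, -0.0, -0.9]
opening: 0.602
finger_force: 0.0
```

Emit:
carry_out(deltas=[0,-0.006,0.04,0,0,0,0,-0.006,0.08,0,0,0,0,-0.006,0.09,0,0,0])

```text
time: 18.75
eef_pos: [0.4652, 0.0268, 0.0513]
tcp_rot: [0.175, 0.985, -0.0, -0.002]
contact_force: [-0.0, 0.5, -0.2]
opening: 0.599
finger_force: 0.0
```

```bash
python3 look.py w4; python3 -c "
from h import *
go(.467,.0208,.008,70)"
```

```text
[0.4652 0.0268 0.0513]
fence [ 0.479  0.436 37.7  ] nan
tub (0.0, 0.0, 0.0, (0.0, 0.0)) corner [[-0.5497 -0.0486]] [[-0.5502 -0.0398]]
orange [ 252  225   37   39 1110] [270.5441 244.2162] [0.4662 0.0204 0.014 ] [0.4645 0.0212 0.0189]
cur [0.4656 0.0269 0.0514] yaw 69.9 q [-0.16  0.07  2.2  -0.    0.88 -1.38]
delta [-0.0036 -0.0052  0.0434] [-0.001 -0.003 -0.002] rows>= 0.7013779373501793
  return _methods._mean(a, axis=axis, dtype=dtype,
  ret = ret.dtype.type(ret / rcount)
```

Emit:
carry_out(deltas=[-0.003,-0.005,0.02,0,0,0,-0.003,-0.005,0.043,0,-0.003,0,-0.003,-0.005,0.043,0,-0.003,0])

```text
time: 19.18
eef_pos: [0.4679, 0.0215, 0.0102]
tcp_rot: [0.174, 0.985, -0.0, 0.001]
contact_force: [-0.6, 0.1, -0.7]
opening: 0.601
finger_force: 0.0
```

Emit:
carry_out(deltas=[0,0,0,0,0,0,0,0,0,0,0,0,0,0,0,0,0,0,0,0,0,0,0,0], grip=5, grip_force=30)

```text
time: 19.68
eef_pos: [0.4695, 0.0211, 0.0117]
tcp_rot: [0.175, 0.985, -0.0, 0.003]
contact_force: [-1.2, 0.8, 5.9]
opening: 0.227
finger_force: 29.3
```

Emit:
carry_out(deltas=[0,0,-0.04,0,0,0,0,0,-0.08,0,0,0,0,0,-0.12,0,0,0])

```text
time: 20.05
eef_pos: [0.4674, 0.0214, 0.1314]
tcp_rot: [0.174, 0.985, -0.0, 0.002]
contact_force: [-0.1, 0.1, -0.1]
opening: 0.227
finger_force: 29.3
```

```bash
python3 -c "
from h import *
print(ctrl.get_state()['opening'])
fgo(-.068,-.068,.13,70)"
```

```text
0.22683641407619484
[0.46291501 0.34450059] 0.5770363668037569
cur [0.4674 0.0214 0.1314] yaw 69.9 q [-0.17 -0.07  2.16 -0.    1.05 -1.39]
delta [0.1153 0.3019 0.001 ] [-0.     0.004 -0.002] rows>= 5.170605571457209
```

Emit:
carry_out(deltas=[0.022,0.058,0,0,0,0,0.044,0.116,0,0,0,0,0.066,0.174,0,0,0,0,0.088,0.232,0,0,0,0,0.11,0.288,0,0,0,0])

```text
time: 20.68
eef_pos: [0.463, 0.3317, 0.13]
tcp_rot: [0.174, 0.985, -0.0, 0.002]
contact_force: [0.4, 0.4, 0.1]
opening: 0.227
finger_force: 29.3
```

```bash
python3 look.py w5; python3 -c "
from h import *
fgo(-.068,-.068,.052,70)"
```

```text
[0.463  0.3317 0.13  ]
fence [ 0.4743  0.4407 37.6041] 72.66810473838274
tub (0.46311184763908386, 0.34636348485946655, 37.182193756103516, (0.13422942161560059, 0.13398781418800354)) corner [[0.0014 0.0012]] [[ 0.002  -0.0004]]
orange [266 187  23  26 458] [276.8319 199.2314] [0.4577 0.3308 0.014 ] [0.4544 0.3321 0.0284]
orange [ 261  244   41   42 1382] [281.4515 264.474 ] [0.514  0.3143 0.014 ] [0.4594 0.334  0.1371]
[0.46291501 0.34450059] 0.5770363668037569
cur [0.4624 0.3377 0.1305] yaw 70.1 q [ 0.45  0.16  1.92  0.    1.05 -0.77]
delta [0.002  0.0061 0.0785] [0.006 0.003 0.002] rows>= 1.2603036698100063
```

Emit:
carry_out(deltas=[-0.004,0.015,0.02,0,0,0,-0.004,0.022,0.05,0,0,0,-0.004,0.022,0.076,0,0,0,-0.004,0.022,0.076,0,0,0])

```text
time: 21.22
eef_pos: [0.4728, 0.3478, 0.0511]
tcp_rot: [0.174, 0.985, -0.002, -0.001]
contact_force: [-0.7, 0.6, -0.3]
opening: 0.227
finger_force: 29.4
```

Emit:
carry_out(deltas=[0,0,0,0,0,0,0,0,0,0,0,0,0,0,-0.04,0,0,0,0,0,-0.09,0,0,0,-0.02,-0.04,-0.12,0,0,0], grip=45)

```text
time: 21.85
eef_pos: [0.481, 0.3062, 0.1785]
tcp_rot: [0.173, 0.985, 0.002, 0.005]
contact_force: [0.5, -0.9, -0.4]
opening: 0.45
finger_force: 0.0
```

```bash
python3 look.py w6; python3 -c "
from h import *
go(.60,.14,.2,70)"
```

```text
[0.481  0.3062 0.1785]
fence [ 0.4755  0.4408 37.3805] 87.51062810517591
tub (0.4632072150707245, 0.34407147765159607, 37.300899505615234, (0.13460403680801392, 0.13497649133205414)) corner [[-0.     -0.0005]] [[-0.0004 -0.0014]]
orange [284 150  20  22 346] [293.3555 160.6214] [0.4575 0.3287 0.014 ] [0.4557 0.3287 0.0276]
orange [307 163  22  22 289] [317.519  173.4256] [0.4769 0.3464 0.014 ] [0.4743 0.3457 0.0271]
cur [0.4832 0.3019 0.182 ] yaw 69.9 q [ 0.38  0.1   1.89 -0.01  1.14 -0.83]
delta [-0.1655 -0.112  -0.0162] [ 0.005  0.014 -0.001] rows>= 3.207087609092839
```

View pics/w6.png

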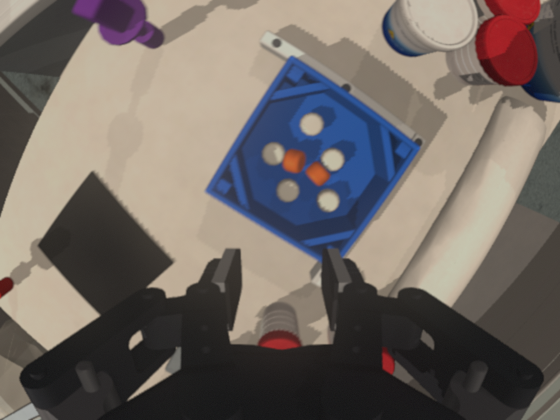

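The picture shows both orange beads in the tub at (293,160) and (317,173), the tub flush and the mat empty. Now a view of the stirrer and fork from above.

```bash
python3 -c "
from h import *
go(.715,.10,.28,70)"
```

```text
cur [0.4832 0.3019 0.182 ] yaw 69.9 q [ 0.38  0.1   1.89 -0.01  1.14 -0.83]
delta [-0.2883 -0.1097 -0.0945] [ 0.005  0.014 -0.001] rows>= 5.161891252460968
```

Emit:
carry_out(deltas=[-0.04,-0.01,-0.045,0,0,0,-0.09,-0.03,-0.07,0,0.005,0,-0.145,-0.05,-0.09,0,0.008,0,-0.2,-0.07,-0.095,0.002,0.01,0,-0.255,-0.095,-0.095,0.005,0.014,0])

```text
time: 22.52
eef_pos: [0.6879, 0.1265, 0.2722]
tcp_rot: [0.174, 0.985, -0.001, -0.004]
contact_force: [0.6, 1.1, 0.2]
opening: 0.453
finger_force: 0.0
```

Emit:
carry_out(deltas=[-0.033,-0.015,0,0,0,0,-0.033,-0.015,0,0,0,0,-0.033,-0.015,0,0,0,0])

```text
time: 22.9
eef_pos: [0.7112, 0.1032, 0.2696]
tcp_rot: [0.174, 0.985, -0.001, -0.006]
contact_force: [0.2, 0.6, -0.1]
opening: 0.447
finger_force: 0.0
```

Run:
```python
from h import *
np.set_printoptions(precision=4,suppress=True)
print(T()[:3,3])
p,d,K,C=shot('wrist','w7.png'); P,c=cloud('wrist',p,d,K,C); np.savez('w7.npz',P=P,c=c)
g=(c[:,1]>80)&(c[:,1]>1.6*c[:,0])&(c[:,1]>1.4*c[:,2])&(abs(P[:,2]-.147)<.006)
Q=P[g]; print(g.sum(),np.median(Q,0),cv2.minAreaRect(Q[:,:2].astype(np.float32)))
k=(abs(P[:,2]-.092)<.006)&(np.hypot(P[:,0]-.66,P[:,1]-.13)<.09); Z=P[k]
s=1500; im=np.zeros((240,240,3),np.uint8)
near=(np.hypot(P[:,0]-.66,P[:,1]-.13)<.1)
ortho(P[near],c[near],.56,.76,.03,.23,1500,'or7.png',.2)
im=cv2.resize(p[:, :],None,fx=1,fy=1)
ks=Z[:,:2]; print('fork pts',k.sum(), ks.min(0),ks.max(0), cv2.minAreaRect(ks.astype(np.float32)))
a=cv2.resize(cv2.imread('pics/or7.png'),(590,590)); 
cv2.imwrite('pics/w7c.png',np.hstack([a[:420,:]*1,])[:, :]) if 0 else None
```

```text
[0.7112 0.1032 0.2696]
644 [0.6597 0.1308 0.1465] ((0.6598613262176514, 0.13083314895629883), (0.020954955369234085, 0.02095944434404373), 51.682376861572266)
fork pts 3408 [0.6243 0.0941] [0.7194 0.1871] ((0.6718317866325378, 0.14077964425086975), (0.07932095229625702, 0.0587414875626564), 38.1716423034668)
```

View pics/w7.png

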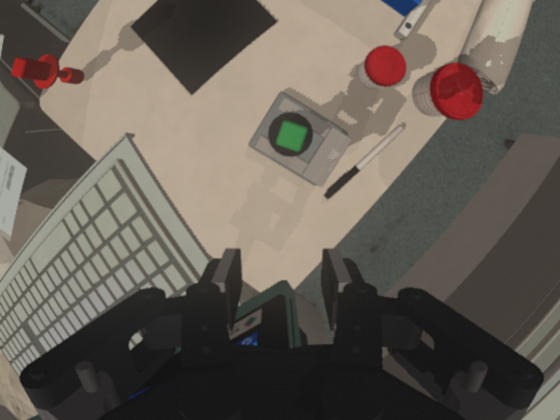

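View pics/or7.png

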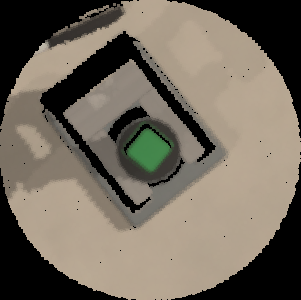

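The wrist view shows the stirrer with the green grip and black collar in the fork at (292,137), and the marker at (365,160). The red look-alike is at (40,70), so the green one is the target. Grip centre is (0.660, 0.131), yaw 51.7°; the fork's x axis is at about 38°.

```bash
python3 -c "
from h import *
go(.660,.131,.18,51.7)"
```

```text
cur [0.711  0.1036 0.2696] yaw 70.0 q [ 0.    0.36  1.41 -0.    1.38 -1.22]
delta [0.0563 0.0087 0.0902] [-0.007 -0.01   0.319] rows>= 1.7076799831688059
```

Emit:
carry_out(deltas=[0.02,0.003,0,0,0,0.11,0.04,0.006,0.02,0,-0.005,0.22,0.056,0.009,0.06,-0.007,-0.01,0.319,0.056,0.009,0.09,-0.007,-0.01,0.319,0.056,0.009,0.09,-0.007,-0.01,0.319], grip=60)

```text
time: 23.58
eef_pos: [0.6583, 0.1313, 0.1767]
tcp_rot: [0.328, 0.945, -0.001, -0.003]
contact_force: [0.6, 0.5, 0.1]
opening: 0.602
finger_force: 0.0
```

Run:
```python
from h import *
p,d,K,C=shot('wrist'); P,c=cloud('wrist',p,d,K,C)
g=(c[:,1]>80)&(c[:,1]>1.6*c[:,0])&(c[:,1]>1.4*c[:,2])&(abs(P[:,2]-.147)<.006)
print(g.sum(),np.median(P[g],0),cv2.minAreaRect(P[g,:2].astype(np.float32)))
go(.660,.131,.105,51.7)
```

```text
1175 [0.6586377  0.13195432 0.14662048] ((0.6592825055122375, 0.13155755400657654), (0.02076016366481781, 0.020042026415467262), 52.134464263916016)
cur [0.6601 0.1311 0.1792] yaw 51.7 q [ 0.05  0.33  1.63  0.    1.19 -0.86]
delta [-0.0001  0.      0.0742] [-0.001 -0.002  0.   ] rows>= 1.187492167176437
```

Emit:
carry_out(deltas=[0,0,0.03,0,0,0,0,0,0.06,0,0,0,0,0,0.074,-0.001,-0.002,0,0,0,0.074,-0.001,-0.002,0])

```text
time: 24.12
eef_pos: [0.6614, 0.1301, 0.106]
tcp_rot: [0.329, 0.944, 0.0, 0.001]
contact_force: [0.4, -0.9, 0.2]
opening: 0.598
finger_force: 0.0
```

Emit:
carry_out(deltas=[0,0,0,0,0,0,0,0,0,0,0,0,0,0,0,0,0,0,0,0,0,0,0,0], grip=5, grip_force=90)

```text
time: 24.62
eef_pos: [0.6627, 0.13, 0.108]
tcp_rot: [0.329, 0.944, 0.001, 0.003]
contact_force: [-0.3, 1.0, 6.0]
opening: 0.248
finger_force: 88.3
```

```bash
python3 -c "
from h import *
print(ctrl.get_state()['opening'],T()); go(.66-.079*.065/.1*0+0,.131,.125)
D=np.load('w6.npz');P,c=D['P'],D['c'];L=loc(P[:,:2],F)+.068
k=(abs(L)<.055).all(1)&(P[:,2]>.014)&(c[:,2]<1.25*c[:,0]+20)&(P[:,2]<.04)
im=np.zeros((124,124),np.uint8); im[(62-L[k,0]*1000).astype(int),(62-L[k,1]*1000).astype(int)]=255
n,_,st,ce=cv2.connectedComponentsWithStats(cv2.morphologyEx(im,cv2.MORPH_CLOSE,np.ones((3,3))))
for s,e in zip(st[1:],ce[1:]):
  if s[4]>30: print('bead far,left mm',62-e[1],62-e[0],s[2:])
"
```

```text
0.24758195310096062 [[-7.83905537e-01  6.20850634e-01  6.04976807e-03  6.62679098e-01]
 [ 6.20860690e-01  7.83920870e-01 -2.70546151e-04  1.30030867e-01]
 [-4.91050820e-03  3.54398055e-03 -9.99981663e-01  1.08013808e-01]
 [ 0.00000000e+00  0.00000000e+00  0.00000000e+00  1.00000000e+00]]
cur [0.6627 0.13   0.108 ] yaw 51.6 q [ 0.04  0.4   1.67 -0.    1.07 -0.86]
delta [ 0.0026 -0.0008 -0.017 ] [0. 0. 0.] rows>= 0.27557532679909225
bead far,left mm 35.31232876712329 -21.361643835616434 [ 22  23 365]
bead far,left mm 14.382978723404257 4.99290780141844 [ 39  27 705]
bead far,left mm -2.4337016574585704 -34.02209944751381 [ 22  22 362]
bead far,left mm -22.923392612859104 -9.36662106703146 [ 27  41 731]
bead far,left mm -18.354395604395606 30.302197802197803 [ 22  22 364]
bead far,left mm -44.61290322580645 -41.58064516129032 [23 23 31]
```

The stirrer is gripped (21 mm). I'll lift it 15 mm and slide it out of the fork to -x.

Emit:
carry_out(deltas=[0,0,-0.008,0,0,0,0,0,-0.015,0,0,0,0.005,-0.021,-0.015,0,0,0,0.01,-0.042,-0.015,0,0,0,0.015,-0.063,-0.015,0,0,0])

```text
time: 25.25
eef_pos: [0.6094, 0.0895, 0.1202]
tcp_rot: [0.329, 0.944, -0.0, 0.001]
contact_force: [0.4, 0.1, -1.6]
opening: 0.243
finger_force: 88.0
```

Emit:
carry_out(deltas=[0.002,-0.006,-0.01,0,0,0,0.002,-0.006,-0.06,0,0,0,0.002,-0.006,-0.09,0,0,0])

```text
time: 25.62
eef_pos: [0.6062, 0.0867, 0.2142]
tcp_rot: [0.329, 0.944, 0.001, 0.003]
contact_force: [0.5, -0.8, -0.9]
opening: 0.243
finger_force: 88.3
```

```bash
python3 -c "
from h import *
s=ctrl.get_state();print(s['opening'],s['contact_force'])
fgo(-.068+.040,-.068+.008,.2)
p,d,K,C=shot('wrist','w8.png')"
```

```text
0.24341767429294575 [ 0.4974498  -0.82829696 -0.91445781]
[0.48988605 0.37510392] 0.6170018528017776
cur [0.6062 0.0867 0.2142] yaw 51.6 q [-0.02  0.16  1.76 -0.    1.22 -0.92]
delta [0.2704 0.1538 0.0133] [0. 0. 0.] rows>= 4.981452132475944
```

View pics/w8.png

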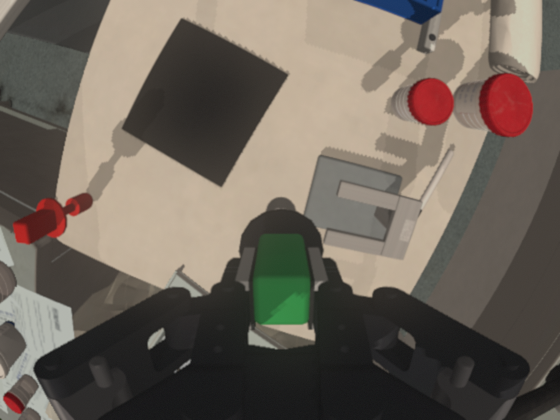

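The view shows the green grip held squarely at (282,280) and the fork empty at (375,210). Now over to the far side of the tub.

Emit:
carry_out(deltas=[0.05,0.028,0,0,0,0,0.1,0.057,0,0,0,0,0.15,0.085,0,0,0,0,0.2,0.114,0,0,0,0,0.25,0.142,0,0,0,0])

```text
time: 26.3
eef_pos: [0.4962, 0.355, 0.2101]
tcp_rot: [0.329, 0.944, 0.0, 0.001]
contact_force: [1.7, 0.2, -2.3]
opening: 0.244
finger_force: 88.5
```

Emit:
carry_out(deltas=[0.02,0.012,0,0,0,0,0.02,0.012,0,0,0,0])

```text
time: 26.55
eef_pos: [0.4878, 0.3766, 0.2098]
tcp_rot: [0.327, 0.945, 0.0, 0.001]
contact_force: [0.2, 0.0, -1.7]
opening: 0.247
finger_force: 88.5
```

```bash
python3 tub.py; python3 -c "
from h import *
fgo(-.068+.040,-.068+.008,.112)
p,d,K,C=shot('wrist'); P,c=cloud('wrist',p,d,K,C);L=loc(P[:,:2],F)+.068
t=fittub(P,c,glob([-.068,-.068],F)[0]); print(t,loc(glob([.068,.068],t[:3]),F))
k=(abs(L)<.055).all(1)&(P[:,2]>.014)&(c[:,2]<1.25*c[:,0]+20)&(P[:,2]<.04)
im=np.zeros((124,124),np.uint8); im[(62-L[k,0]*1000).astype(int),(62-L[k,1]*1000).astype(int)]=255
n,_,st,ce=cv2.connectedComponentsWithStats(cv2.morphologyEx(im,cv2.MORPH_CLOSE,np.ones((3,3))))
for s,e in zip(st[1:],ce[1:]):
  if s[4]>30: print('bead far,left mm',62-e[1],62-e[0],s[2:])
"
```

```text
[[-0.0288 -0.0576]] [0.4878 0.3766 0.2098] [ 0.1888  0.0032 -1.6875]
(0.4619128406047821, 0.343433141708374, 37.05717849731445, (0.1370740830898285, 0.13458053767681122)) center [[-0.0694 -0.0682]]
(0.46269577741622925, 0.34131431579589844, 36.46858215332031, (0.14065593481063843, 0.1400126963853836)) center [[-0.0701 -0.0704]]
[0.48988605 0.37510392] 0.6170018528017776
cur [0.4889 0.3746 0.2098] yaw 51.6 q [ 0.49  0.18  1.75 -0.    1.22 -0.41]
delta [-0.0002  0.001   0.0978] [0. 0. 0.] rows>= 1.5652842750322016
(0.4633469879627228, 0.3453572988510132, 37.22760772705078, (0.13444668054580688, 0.13507315516471863)) [[0.00094864 0.00033375]]
bead far,left mm 28.451612903225808 -17.677419354838705 [11  6 31]
bead far,left mm 15.183615819209038 5.447740112994353 [ 40  27 708]
bead far,left mm -1.9123287671232845 -34.11506849315069 [ 22  23 365]
bead far,left mm -22.037786774628884 -8.982456140350877 [ 28  43 741]
bead far,left mm -17.774647887323937 30.994366197183098 [ 23  22 355]
```

Tub still flush. I'll descend in the free spot at the far side, stopping the tip 10 mm above the floor.

Emit:
carry_out(deltas=[0,0.001,0.05,0,0,0,0,0.001,0.085,0,0,0,0,0.001,0.098,0,0,0,0,0.001,0.098,0,0,0])

```text
time: 27.2
eef_pos: [0.49, 0.3747, 0.1117]
tcp_rot: [0.329, 0.944, -0.0, 0.001]
contact_force: [-0.5, 0.6, -1.3]
opening: 0.247
finger_force: 88.4
```

Run:
```python
from h import *
np.set_printoptions(precision=3,suppress=True)
M=T(); print(M[:3,3], (loc(M[None,:2,3],F)+.068)*1000)
# local circle waypoints as tool shifts from tub-centre pose
def sh(lx,ly): return (M[:3,:3].T@np.r_[glob([lx-.068,ly-.068],F)[0]-M[:2,3],0])[:2]
for a in range(0,360,30): print(a, sh(.027*np.cos(np.radians(a)),.027*np.sin(np.radians(a))))
```

```text
[0.49  0.375 0.112] [[39.796  7.623]]
0 [-0.004 -0.014]
30 [ 0.01  -0.014]
60 [ 0.022 -0.022]
90 [ 0.029 -0.034]
120 [ 0.028 -0.048]
150 [ 0.021 -0.06 ]
180 [ 0.009 -0.067]
210 [-0.005 -0.066]
240 [-0.017 -0.059]
270 [-0.024 -0.047]
300 [-0.024 -0.033]
330 [-0.016 -0.021]
```

Emit:
carry_out(deltas=[-0.004,-0.014,0,0,0,0,0.01,-0.014,0,0,0,0,0.022,-0.022,0,0,0,0,0.029,-0.034,0,0,0,0,0.028,-0.048,0,0,0,0])

```text
time: 27.82
eef_pos: [0.4375, 0.356, 0.1127]
tcp_rot: [0.328, 0.945, 0.002, 0.002]
contact_force: [5.5, 6.1, 2.2]
opening: 0.25
finger_force: 89.3
```

Emit:
carry_out(deltas=[-0.007,-0.012,0,0,0,0,-0.019,-0.019,0,0,0,0,-0.033,-0.018,0,0,0,0,-0.045,-0.011,0,0,0,0,-0.052,0.001,0,0,0,0])

```text
time: 28.45
eef_pos: [0.4796, 0.3231, 0.1113]
tcp_rot: [0.329, 0.944, -0.001, 0.0]
contact_force: [0.3, -1.0, -1.8]
opening: 0.244
finger_force: 88.8
```

Emit:
carry_out(deltas=[0,0.014,0,0,0,0,0.008,0.026,0,0,0,0,0.02,0.033,0,0,0,0,0.034,0.033,0,0,0,0,0.046,0.025,0,0,0,0])

```text
time: 29.08
eef_pos: [0.4573, 0.3727, 0.1119]
tcp_rot: [0.328, 0.945, -0.0, 0.001]
contact_force: [0.3, -0.7, -1.0]
opening: 0.241
finger_force: 88.9
```

Emit:
carry_out(deltas=[0.007,-0.012,0,0,0,0,0.006,-0.026,0,0,0,0,-0.001,-0.038,0,0,0,0,-0.013,-0.045,0,0,0,0,-0.027,-0.044,0,0,0,0])

```text
time: 29.7
eef_pos: [0.4534, 0.3194, 0.1123]
tcp_rot: [0.329, 0.944, 0.0, 0.001]
contact_force: [0.7, 0.7, -1.3]
opening: 0.247
finger_force: 88.8
```

Emit:
carry_out(deltas=[-0.012,0.007,0,0,0,0,-0.019,0.019,0,0,0,0,-0.019,0.033,0,0,0,0,-0.011,0.045,0,0,0,0,0.001,0.052,0,0,0,0])

```text
time: 30.32
eef_pos: [0.4839, 0.3635, 0.112]
tcp_rot: [0.328, 0.945, 0.0, 0.001]
contact_force: [0.2, -0.1, -1.2]
opening: 0.246
finger_force: 88.8
```

Run:
```python
from h import *
np.set_printoptions(precision=3,suppress=True)
M=T(); s=ctrl.get_state(); print(s['opening'],s['contact_force'],M[:3,3], (loc(M[None,:2,3],F)+.068)*1000)
p,d,K,C=shot('wrist','w9.png'); P,c=cloud('wrist',p,d,K,C)
t=fittub(P,c,glob([-.068,-.068],F)[0]); print(t,loc(glob([.068,.068],t[:3]),F))
```

```text
0.24623156515126854 [ 0.216 -0.143 -1.167] [0.484 0.364 0.112] [[28.212  2.424]]
(0.46316248178482056, 0.3451714515686035, 37.283206939697266, (0.1348637044429779, 0.1352023333311081)) [[0.001 0.   ]]
```

View pics/w9.png

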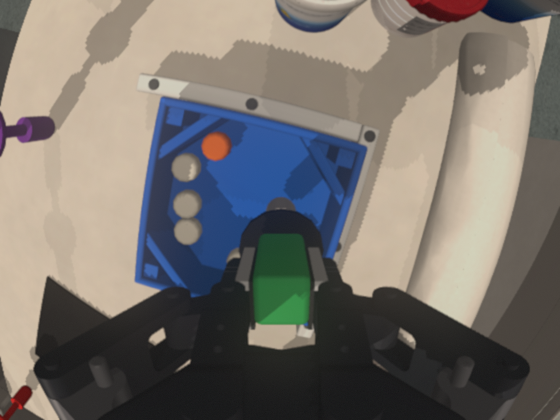

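The view shows the stirrer upright at (280,210), beads along the wall at (216,146) to (188,232), and the tub flush. I'll do one spare turn for margin, then lift straight out.

Emit:
carry_out(deltas=[0.014,0,0,0,0,0,0.026,-0.008,0,0,0,0,0.033,-0.02,0,0,0,0,0.032,-0.034,0,0,0,0,0.025,-0.046,0,0,0,0])

```text
time: 31.0
eef_pos: [0.4352, 0.3404, 0.1121]
tcp_rot: [0.328, 0.945, 0.0, 0.001]
contact_force: [0.1, -0.3, -1.0]
opening: 0.246
finger_force: 88.9
```

Emit:
carry_out(deltas=[-0.012,-0.007,0,0,0,0,-0.026,-0.006,0,0,0,0,-0.038,0.001,0,0,0,0,-0.045,0.013,0,0,0,0,-0.045,0.027,0,0,0,0])

```text
time: 31.62
eef_pos: [0.4895, 0.3353, 0.1122]
tcp_rot: [0.329, 0.944, 0.0, 0.001]
contact_force: [-0.2, -0.2, -1.4]
opening: 0.247
finger_force: 88.7
```

Emit:
carry_out(deltas=[0.008,0.012,0,0,0,0,0.008,0.005,0,0,0,0,0.008,0.005,-0.03,0,0,0,0.008,0.005,-0.07,0,0,0,0.008,0.005,-0.105,0,0,0])

```text
time: 32.25
eef_pos: [0.4837, 0.3437, 0.2183]
tcp_rot: [0.328, 0.945, -0.0, 0.001]
contact_force: [0.1, -0.3, -1.4]
opening: 0.25
finger_force: 88.7
```

```bash
python3 -c "
from h import *
go(.606,.087,.214,51.6)
p,d,K,C=shot('side'); 
import cv2; cv2.imwrite('pics/s1.png',cv2.resize(p[120:320,180:420,::-1],None,fx=3,fy=3))"
```

```text
cur [0.4837 0.3437 0.2183] yaw 51.7 q [ 0.45  0.12  1.8  -0.    1.23 -0.45]
delta [-0.2551 -0.1255  0.0047] [0.    0.002 0.001] rows>= 4.550222759068159
```

View pics/s1.png

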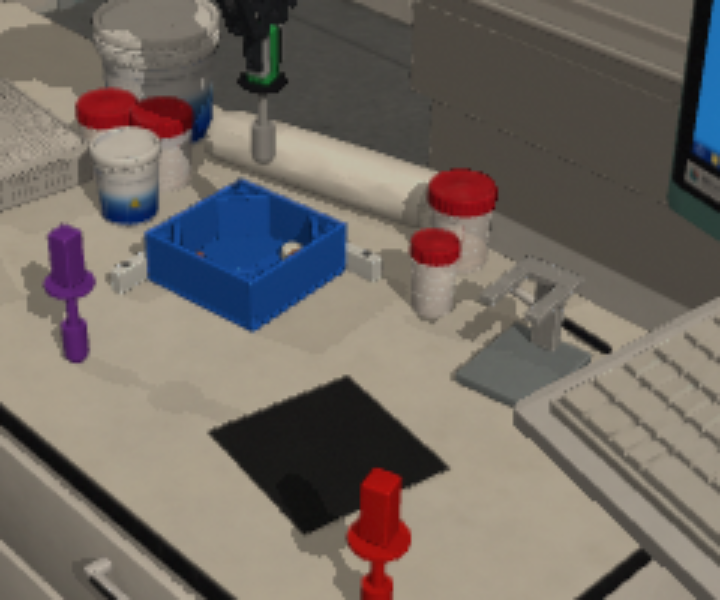

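The side view shows the stirrer hanging upright at (263,100) in the crop, the tub flush and no beads outside it. Returning to the stand.

Emit:
carry_out(deltas=[-0.051,-0.025,0,0,0,0,-0.102,-0.05,0,0,0,0,-0.153,-0.075,0,0,0,0,-0.204,-0.1,0,0,0,0,-0.255,-0.125,0.004,0,0.002,0])

```text
time: 32.92
eef_pos: [0.6068, 0.0861, 0.2131]
tcp_rot: [0.328, 0.945, 0.0, 0.0]
contact_force: [0.3, 0.7, -1.3]
opening: 0.247
finger_force: 88.8
```

Emit:
carry_out(deltas=[0,0,0,0,0,0,0,0,0.05,0,0,0,0,0,0.085,0,0,0,0,0,0.09,0,0,0,0,0,0.09,0,0,0])

```text
time: 33.55
eef_pos: [0.6069, 0.0883, 0.1242]
tcp_rot: [0.328, 0.945, 0.001, 0.0]
contact_force: [0.1, 0.7, -0.5]
opening: 0.248
finger_force: 88.8
```

```bash
python3 -c "
from h import *
go(.662,.131,.123,51.6)"
```

```text
cur [0.6069 0.0883 0.1242] yaw 51.7 q [-0.02  0.26  1.82  0.    1.06 -0.92]
delta [-0.0167  0.0677  0.0012] [0.001 0.    0.001] rows>= 1.1153153132602536
```

Emit:
carry_out(deltas=[-0.004,0.017,0,0,0,0,-0.008,0.034,0,0,0,0,-0.012,0.051,0,0,0,0,-0.017,0.068,0,0,0,0,-0.017,0.068,0,0,0,0])

```text
time: 34.17
eef_pos: [0.6644, 0.1311, 0.1265]
tcp_rot: [0.328, 0.945, 0.001, 0.002]
contact_force: [0.4, -0.4, -2.0]
opening: 0.255
finger_force: 88.8
```

```bash
python3 -c "
from h import *
go(.662,.131,.109,51.6)"
```

```text
cur [0.6644 0.1311 0.1265] yaw 51.7 q [ 0.05  0.38  1.65  0.    1.1  -0.86]
delta [ 0.0019 -0.0017  0.0175] [0.004 0.004 0.002] rows>= 0.28257422521406333
```

Emit:
carry_out(deltas=[0.001,0,0.006,0,0,0,0.001,0,0.012,0,0,0,0.001,0,0.017,0,0,0,0.001,0,0.019,0,0,0])

```text
time: 34.67
eef_pos: [0.6631, 0.1308, 0.108]
tcp_rot: [0.329, 0.944, 0.001, 0.002]
contact_force: [-2.3, 0.9, 13.3]
opening: 0.249
finger_force: 90.4
```

Contact on the fork (13 N up). Releasing.

Emit:
carry_out(deltas=[0,0,0,0,0,0,0,0,0,0,0,0,0,0,0,0,0,0], grip=60, grip_force=20)

```text
time: 35.05
eef_pos: [0.6614, 0.1307, 0.1041]
tcp_rot: [0.329, 0.944, 0.0, -0.0]
contact_force: [0.1, -0.0, -0.3]
opening: 0.601
finger_force: 0.0
```

Emit:
carry_out(deltas=[0,0,-0.03,0,0,0,0,0,-0.08,0,0,0,0,0,-0.13,0,0,0,-0.03,0,-0.16,0,0,0,-0.06,-0.01,-0.16,0,0,0])

```text
time: 35.67
eef_pos: [0.7046, 0.0858, 0.2696]
tcp_rot: [0.328, 0.945, 0.002, 0.004]
contact_force: [-0.7, -0.6, 0.2]
opening: 0.603
finger_force: 0.0
```

Emit:
carry_out(deltas=[0,0,0,0,0,0,0,0,0,0,0,0])

```text
time: 35.92
eef_pos: [0.7018, 0.0859, 0.2635]
tcp_rot: [0.329, 0.944, 0.0, -0.001]
contact_force: [0.1, 0.3, 0.4]
opening: 0.597
finger_force: 0.0
```

```bash
python3 tub.py
python3 - <<'E'
from h import *
np.set_printoptions(precision=4,suppress=True)
p,d,K,C=shot('wrist','w10.png'); P,c=cloud('wrist',p,d,K,C)
g=(c[:,1]>80)&(c[:,1]>1.6*c[:,0])&(c[:,1]>1.4*c[:,2])&(abs(P[:,2]-.147)<.01)
print(g.sum(),np.median(P[g],0),cv2.minAreaRect(P[g,:2].astype(np.float32)))
p,d,K,C=shot('scene'); a=p[160:280,180:400,::-1]
p,d,K,C=shot('side'); b=p[170:290,210:430,::-1]
cv2.imwrite('pics/fin.png',cv2.resize(np.vstack([a,b]),None,fx=2.5,fy=2.5))
E
```

```text
[[-0.0346 -0.4185]] [0.7018 0.0859 0.2635] [0.1392 0.2633 0.3991]
(0.46161237359046936, 0.3437899649143219, 37.392356872558594, (0.1364930272102356, 0.13525673747062683)) center [[-0.0695 -0.0678]]
(0.4632109999656677, 0.3397446274757385, 36.4922981262207, (0.13843591511249542, 0.13676992058753967)) center [[-0.0706 -0.072 ]]
665 [0.6611 0.1327 0.1465] ((0.6612805724143982, 0.13272863626480103), (0.020007293671369553, 0.020214833319187164), 52.16457748413086)
```

View pics/fin.png

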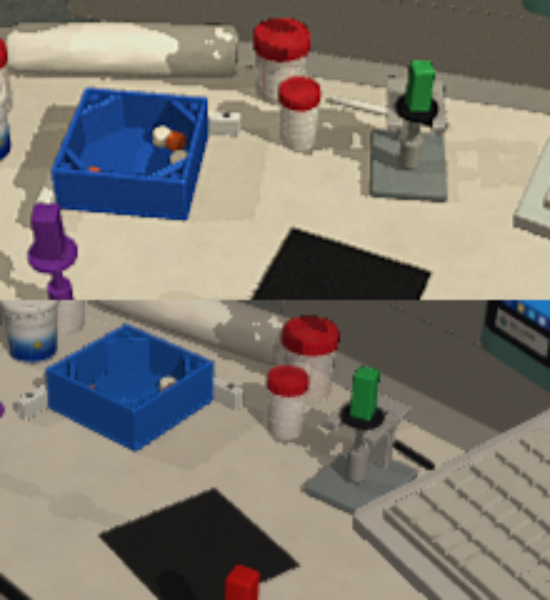

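The stirrer hangs in the fork at (420,95) in the scene crop, the tub is flush, the beads are inside and the bystanders are in place. Handing in.

```bash
python3 -c "
from plant import ctrl
print(ctrl.sign_off())"
```

```text
the job is handed in; nothing more can be done
None
```

I handed the job in at about 36 s. By the last camera views, the tub is flush in the corner, both orange beads are in it and no beads lie outside, the beads were stirred three turns anticlockwise from the far side, the stirrer hangs in its fork, and the jars, cup, vial and marker look undisturbed. The hand-in returned no verdict.

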